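Lock the mailbox keys into the free key dock of the foyer turntable

TASK

Of the two key docks on the white turntable, one has the chrome bottle opener lying in it and stays as it is; the other, with the locking pin standing in its hole, is free. Pull the pin and park it in the dark steel stand, lay all the mailbox keys from the counter flat on top of one another in the free dock with their eyelets over its hole, then put the pin down through all the eyelets, home into the dock's hole. Leave the opener in its dock and the flashlight, leaf dish and soap bottle where they are.

Things in the scene. Friction and masses are not known exactly. Their poses are not given: they have to be found in the camera images.
- organizer: white plastic turntable, a disc of 260 mm diameter, 8 mm thick, low on the counter, that turns stiffly about its centre; it carries two key docks side by side, 130 mm apart, each 123 x 57 mm, top of the walls 70 mm above the counter. Origin: disc centre at counter height; x points to the docks' eyelet ends, y to the left dock, z up.
- dock_left (a point): floor of the left (organizer +y) key dock at the mouth of its hole, 36 mm above the counter; hole round, 15 mm wide, 28 mm deep. Axes as the organizer's. A key lies here flat, blade to -x, 2.5 mm play in 34 mm high walls: end wall at x = 21.5 mm, head cheeks x = -6.5 to 21.5, y = +-24.5, blade guides x = -69 to -81, y = +-10, tail stop x = -93.5. Open sides between for the fingers.
- dock_right (a point): floor of the right (organizer -y) key dock at the mouth of its hole, 36 mm above the counter; hole round, 15 mm wide, 28 mm deep. Axes as the organizer's. A key lies here flat, blade to -x, 2.5 mm play in 34 mm high walls: end wall at x = 21.5 mm, head cheeks x = -6.5 to 21.5, y = +-24.5, blade guides x = -69 to -81, y = +-10, tail stop x = -93.5. Open sides between for the fingers.
- key1: loose flat steel key, 8 mm thick, 110 mm long; 2 to 4 of the four are out (None: absent). Origin: eyelet centre, mid thickness (4 mm above what it lies on); x along the key, z normal to it, faces alike. Head 60 x 44 mm, x = +19 to -41 mm, round 20 mm eyelet at the origin; blade 14 mm wide, 6 mm thick, to x = -91 mm. Balance at x = -24; a grip across the head at x = -28 clears eyelet and walls.
- key2: loose flat steel key, 8 mm thick, 110 mm long; 2 to 4 of the four are out (None: absent). Origin: eyelet centre, mid thickness (4 mm above what it lies on); x along the key, z normal to it, faces alike. Head 60 x 44 mm, x = +19 to -41 mm, round 20 mm eyelet at the origin; blade 14 mm wide, 6 mm thick, to x = -91 mm. Balance at x = -24; a grip across the head at x = -28 clears eyelet and walls.
- key3: loose flat steel key, 8 mm thick, 110 mm long; 2 to 4 of the four are out (None: absent). Origin: eyelet centre, mid thickness (4 mm above what it lies on); x along the key, z normal to it, faces alike. Head 60 x 44 mm, x = +19 to -41 mm, round 20 mm eyelet at the origin; blade 14 mm wide, 6 mm thick, to x = -91 mm. Balance at x = -24; a grip across the head at x = -28 clears eyelet and walls.
- key4: loose flat steel key, 8 mm thick, 110 mm long; 2 to 4 of the four are out (None: absent). Origin: eyelet centre, mid thickness (4 mm above what it lies on); x along the key, z normal to it, faces alike. Head 60 x 44 mm, x = +19 to -41 mm, round 20 mm eyelet at the origin; blade 14 mm wide, 6 mm thick, to x = -91 mm. Balance at x = -24; a grip across the head at x = -28 clears eyelet and walls.
- pin: loose locking pin, upright in the free dock's hole at the start. Origin: centre of its foot, z to its head. Steel shaft 12 mm wide, foot chamfered, 58 mm long; then a collar 28 mm wide, 5 mm thick; then a black square grip 24 x 24 mm, z = 63 to 105 mm, sides along x and y. On four keys the collar stops it with the foot 26 mm down the hole; on fewer it stands on the bottom, 28 mm down.
- pin_stand: fixed dark steel block 60 x 60 x 42 mm, the parking place for the pin, with one hole in its top. Origin: centre of its underside.
- stand_hole (a point): mouth of the stand's hole at its top, 42 mm above the counter; round, 14.5 mm wide, 34 mm deep, z up.
- opener: chrome bottle opener with a claw head 30 mm wide and a 12 mm round handle, 105 mm long, lying in the dock that is taken. Origin: on its underside, under the claw, over that dock's hole. Leave it.
- flashlight: bystander: black plastic flashlight with a press button, lying, 135 mm long, 40 mm high at the head. Origin: on the counter under it.
- leaf_dish: bystander: white ceramic catch-all shaped like a leaf, 170 x 100 mm, 22 mm high. Origin: centre of its underside.
- soap: bystander: white soap bottle with a black cap, 54 mm in diameter, 130 mm high. Origin: centre of its underside.
There are look-alikes about, which are no part of the job. What is shaped like the key1 but orange is not meant. What is shaped like the key4 but blue is not meant.

How it is judged:
By the outcome, as a careful person would: the job done as asked, in the order asked, and still so for the second after the job is handed in, with the robot touching nothing.
Of key1, key2, key3, key4 only 2 to 4 are there at a start; the rules pass over those that are not, and their reading is None.
At some moment in a run one of key1, key2, key3, key4 may be knocked a few centimetres aside while the robot is not near it.
It also fails if it takes over 210 s, if anything falls off the work surface, if the arm or the gripper's body presses on something with over 40 N, if the wrist force passes 120 N, or if a joint passes its speed limit or range.

ROBOT

A 6-joint arm with a two-finger parallel gripper is mounted at the origin on the work surface. World frame = base frame: x ahead of the robot, y to its left, z up, the work surface at z = 0. Lengths are in mm, angles in rad, forces in N, time in s.
With the tool pointing down it reaches from about 275 to 750 mm from the base axis. Payload 10.2 kg.
Tool frame: the origin (TCP) lies midway between the tips of the shut fingers; the grasp point (between the pads) lies 19 mm behind it; z points along the fingers, y is the line along which they close (so a half turn about z gives the same grasp; the last joint's range is limited). The gripper opens to 85 mm and grips with 20 to 120 N. Pads are 22 mm wide; open, the fingers measure 114 mm over their backs; the gripper's body (76 mm by 85 mm) begins 54 mm behind the grasp point. The pads swing forward as they close: fully open they stand 13 mm farther back than shut.
Start: joints at [-1.51, 0.313, 1.498, -0, 1.331, -0.223], TCP at [146.99, -504.009, 231.294] pointing down, gripper open.
Joint ranges: [-2.94, 2.94], [-0.97, 2.17], [0.19, 2.56], [-1.23, 4.37], [0.02, 3.11], [-2.88, 2.88]. Speed limits (rad/s): [2.39, 2.39, 3.01, 3.14, 3.14, 3.14].

INTERFACE

Orientations are given as a unit quaternion [w, x, y, z].
In Python, from rig import ctrl gives the robot as it stands.
- The arm moves only by the tool arm_command, never from a script. Its argument "increments" is a list of rows, each an object with "dr": the turn, a rotation vector about the tool's x, y, z in units of pi/4 rad (1.0 is pi/4 rad), a list of three; "offset": the shift along the tool's x, y, z in units of 120 mm (1.0 is 120 mm), a list of three; "hand": the opening, from -1 (shut) to 1 (fully open). A call has 1 to 8 rows; each row shifts and turns the commanded pose from where the row before left it, along the tool's axes as they then stand; what a row does not reach is not made up. A row lasts 1/10 s, in which the tool goes at most 50 mm and 8.59 degrees, less where a joint would pass 70% of its speed; a pose out of reach is approached as far as the arm can. A call with a number of a shift or a turn outside -1 to 1 is refused whole. A call with a gripper value outside its range is refused whole. The fingers move at their own pace and stop on an object; "grip_force" is the grip in N (left out, the last holds). Time passes only in rows, so rows that do not move let the fingers close. It gives the time, the measured TCP pose, the force, the opening and the grip force at its end, in the units of the state.
- ctrl.sense(): the state, without advancing time (a new reading comes with each control period).
- ctrl.capture(name): name is "scene" or "top" or "wrist"; returns the picture (420x560x3 uint8, red, green, blue); there is no depth.
- ctrl.camera_info(name): a dict with "K" (3x3 intrinsics, pixels), "dist" ([k1, k2, p1, p2, k3] as OpenCV has them; the pictures are not rectified), "R" (3x3) and "t" (3): a world point X has camera coordinates R X + t. Camera axes: x right, y down, z forward; pixel columns grow to the right and rows downward; lengths in mm; the calibration is good to about 2 mm. A picture is of the moment at which its call begins: read the wrist's pose just before it. camera_info takes no time and is no camera call; for the wrist camera it gives the pose at the moment of the call.
- ctrl.finish_job(): hands the job in; it is judged then, once.
The state is a dict: "time_s": time; "joints": joint angles; "dq": joint speeds; "tau": joint torques, N m; "eef_pos": TCP position; "ee_rot": TCP orientation; "force": force on the tool from outside, world axes, zero at the start; "wrist_torque": the same for the moment, N m; "grip_width": opening from 0.0 (shut) to 1.0 (fully open); "grip_force": force on a finger pad.
Only numpy, scipy, OpenCV 4.12 (cv2) and the standard library are available. Lean on these libraries where they do the work, as an engineer would, in place of code of your own. Each camera call takes 0.05 s, during which the arm holds its last target. There are 200 camera calls.

## Working session

There is one attempt and no reset: what is moved stays moved. The work goes in short steps, Python scripts to look and compute and a tool call to move; the robot and the scene stay as the last step left them, time stands still between calls to the robot, and variables do not carry over. Pictures are saved under pics/ and viewed, at most 14 in all, crops included, and the job is handed in when it is done.

Besides the shell and the picture viewer there is one more tool, called after ">>>" as name([rows], argument=value, ...), one row to a line, values as JSON. arm_command: Moves the arm, as the interface text tells. Shifts and turns lie within -1 to 1; 1 stands for 120 mm of shift or pi/4 rad of turn. Its arguments: {"type":"object","properties":{"increments":{"type":"array"},"grip_force":{"type":"number"}},"required":["increments"]}

```bash
ls; mkdir -p pics; cat > h.py <<'E'
import numpy as np, cv2
from rig import ctrl
from scipy.spatial.transform import Rotation as Rn
def cam(n):
    c=ctrl.camera_info(n); return [np.array(c[k],float) for k in("K","dist","R","t")]
def unproj(c,px,z):
    K,d,R,t=c
    px=np.array(px,float).reshape(-1,1,2)
    u=cv2.undistortPoints(px,K,d).reshape(-1,2)
    rays=np.c_[u,np.ones(len(u))]@R   # R^T r
    o=-R.T@t
    s=(np.asarray(z)-o[2])/rays[:,2]
    return o+rays*np.reshape(s,(-1,1))
def proj(c,X):
    K,d,R,t=c
    return cv2.projectPoints(np.array(X,float).reshape(-1,1,3),cv2.Rodrigues(R)[0],t,K,d)[0].reshape(-1,2)
def snap(n,f=None):
    im=ctrl.capture(n)
    if f: cv2.imwrite('pics/'+f,im[:,:,::-1])
    return im
E
python3 - <<'E'
from h import *
s=ctrl.sense();print(s)
a=snap('scene');b=snap('top')
cv2.imwrite('pics/a.png',cv2.resize(a,(800,600))[:,:,::-1]);cv2.imwrite('pics/b.png',cv2.resize(b,(800,600),interpolation=2)[:,:,::-1])
np.savez('first.npz',a=a,b=b)
for n in('scene','top'):
  c=cam(n);print(n,c[0].tolist(),c[1],c[2].round(3).tolist(),(-c[2].T@c[3]).round(0))
E
```

```text
pics
{'time_s': 0.0, 'joints': array([-1.51039714e+00,  3.13461272e-01,  1.49841375e+00, -3.63894280e-05,
        1.33100848e+00, -2.23416420e-01]), 'dq': array([ 1.11498021e-03, -2.37039317e-05,  1.16561421e-03, -1.23221060e-04,
        7.07798414e-04,  7.86683408e-04]), 'tau': array([-1.77986194e-04, -4.12267506e+01, -2.59741116e+01, -1.93599399e-04,
        4.14141890e-03,  3.94868820e-06]), 'eef_pos': array([ 146.96639941, -503.74737114,  230.73809331]), 'ee_rot': array([-6.44720344e-04,  9.89947155e-01,  1.41436255e-01,  3.49367446e-05]), 'force': array([-0.19535774,  0.59309044, -0.29709257]), 'wrist_torque': array([ 0.01926063,  0.00733142, -0.02512864]), 'grip_force': 0.0, 'grip_width': 1.0010419475515357}
scene [[467.55467527801704, 0.0, 279.68833189323345], [0.0, 467.55467527801704, 200.26554099338784], [0.0, 0.0, 1.0]] [-0.12997625  0.          0.          0.          0.        ] [[-0.557, 0.83, 0.014], [0.708, 0.483, -0.515], [-0.434, -0.277, -0.857]] [1026.  379.  992.]
top [[504.149938892903, 0.0, 274.3868213417544], [0.0, 504.149938892903, 215.6266834316389], [0.0, 0.0, 1.0]] [-0.12717691  0.          0.          0.          0.        ] [[-0.02, -1.0, -0.002], [-0.987, 0.02, -0.156], [0.156, -0.001, -0.988]] [ 371.   56. 1294.]
```

View pics/b.png

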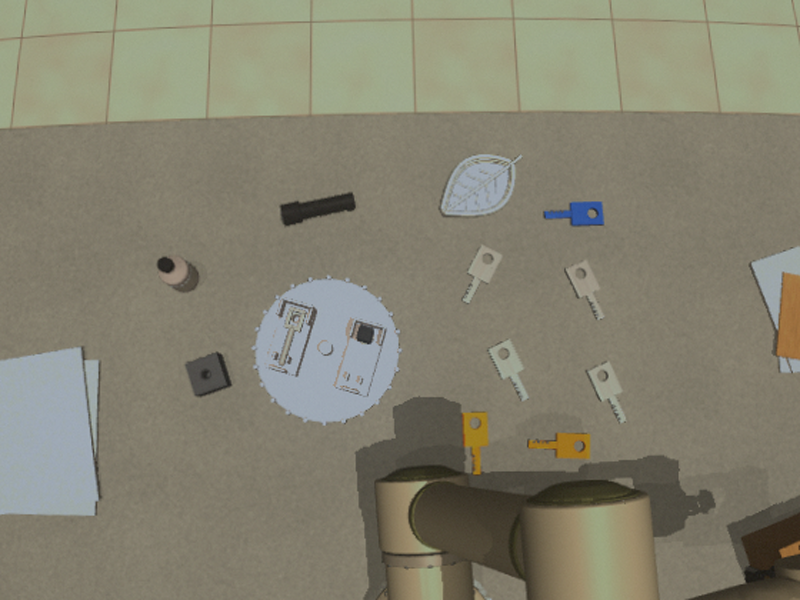

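View pics/a.png

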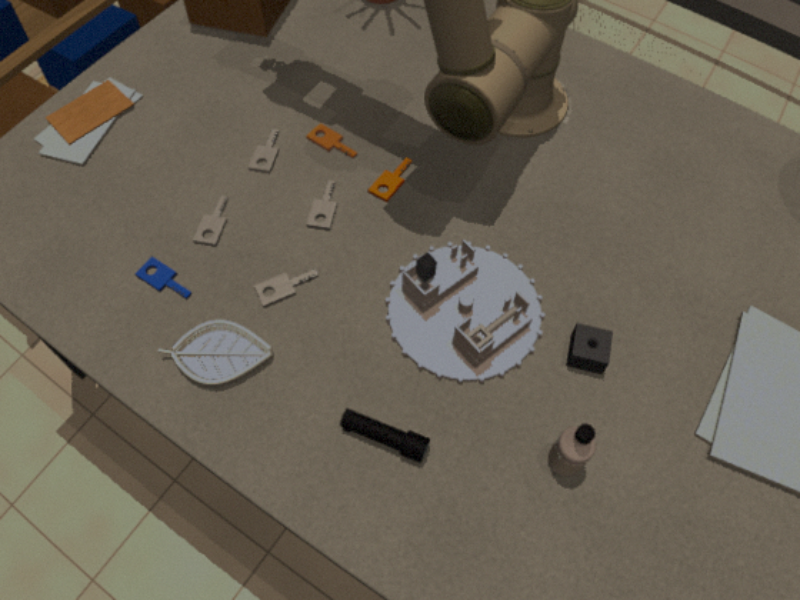

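The top view (800-wide) shows four plain steel keys at (484,270), (582,285), (507,365) and (605,388). The orange ones at (475,440) and (560,446) and the blue one at (575,213) are look-alikes. The pin's black grip is at (366,333) in the right dock, the opener is in the left dock, and the stand is at (207,374).

```bash
cat >> h.py <<'E'
def ortho(n,im,z,cx,cy,h,res=0.5,c=None):
    # returns rectified view at height z: up=+x, right=-y ; pixel(i,j)->x=cx+h-i*res, y=cy+h-j*res
    c=c or cam(n); N=int(2*h/res)
    i,j=np.mgrid[0:N,0:N]
    X=np.stack([cx+h-i*res,cy+h-j*res,np.full(i.shape,float(z))],-1)
    p=proj(c,X).reshape(N,N,2).astype(np.float32)
    return cv2.remap(im,p[...,0],p[...,1],cv2.INTER_CUBIC)
def keymask(r,yaw,x,y,cx,cy,h,res,pad=0):
    N=int(2*h/res); m=np.zeros((N,N),np.float32)
    def P(pts):
        pts=np.array(pts,float); R=np.array([[np.cos(yaw),-np.sin(yaw)],[np.sin(yaw),np.cos(yaw)]])
        w=pts@R.T+[x,y]; return np.round(np.c_[(cy+h-w[:,1])/res,(cx+h-w[:,0])/res]*16).astype(np.int32)
    cv2.fillPoly(m,[P([(19,22),(19,-22),(-41,-22),(-41,22)])],1,shift=4)
    cv2.fillPoly(m,[P([(-41,7),(-41,-7),(-91,-7),(-91,7)])],1,shift=4)
    t=np.linspace(0,2*np.pi,40); cv2.fillPoly(m,[P(np.c_[10*np.cos(t),10*np.sin(t)])],0,shift=4)
    return m
def fitkey(n,im,x,y,yaw,z=8,c=None,h=75,res=1.0):
    from scipy.optimize import minimize
    cx,cy=x-30*np.cos(yaw),y-30*np.sin(yaw)
    o=ortho(n,im,z,cx,cy,h,res,c).astype(np.float32).mean(2); o=cv2.GaussianBlur(o,(0,0),1)
    near=cv2.dilate(keymask(0,yaw,x,y,cx,cy,h,res),np.ones((int(25/res),)*2))>0
    def f(p):
        m=cv2.GaussianBlur(keymask(0,p[2],p[0],p[1],cx,cy,h,res),(0,0),1)
        return -np.corrcoef(m[near],o[near])[0,1]
    best=min((minimize(f,[x+dx,y+dy,yaw+dw],method='Nelder-Mead',options=dict(initial_simplex=np.array([x+dx,y+dy,yaw+dw])+np.array([[0,0,0],[4,0,0],[0,4,0],[0,0,.15]]),xatol=.02,fatol=1e-6)) for dx in(-3,3) for dy in(-3,3) for dw in(-.1,.1)),key=lambda r:r.fun)
    return best.x,-best.fun
def go(x,y,z,yaw):
    s=ctrl.sense(); q=s['ee_rot']; R=Rn.from_quat([q[1],q[2],q[3],q[0]])
    T=Rn.from_matrix(np.array([[np.cos(yaw),np.sin(yaw),0],[np.sin(yaw),-np.cos(yaw),0],[0,0,-1]]))
    d=R.inv().apply(np.array([x,y,z])-s['eef_pos'])/120; r=(R.inv()*T).as_rotvec()/(np.pi/4)
    print('t%.2f'%s['time_s'],'pos',s['eef_pos'].round(1),'yaw %.3f'%tyaw(s),'F',s['force'].round(1),'w %.3f'%s['grip_width'],'| offset',d.round(4),'dr',r.round(4),'rows>=%.1f'%max(np.linalg.norm(d)*120/50,np.linalg.norm(r)*45/8.59))
def tyaw(s):
    q=s['ee_rot']; X=Rn.from_quat([q[1],q[2],q[3],q[0]]).as_matrix()[:,0]; return np.arctan2(X[1],X[0])
E
python3 - <<'E'
from h import *
d=np.load('first.npz');b=d['b'];c=cam('top');k=.7
def w(u,v,z): return unproj(c,[[u*k,v*k]],z)[0]
for e,t in [((488,258),(466,301)),((579,271),(601,317)),((503,352),(524,398)),((602,376),(623,421))]:
    E,T=w(*e,8),w(*t,8); yaw=np.arctan2(*(E-T)[1::-1]); p,s=fitkey('top',b,E[0],E[1],yaw)
    print(E[:2].round(),yaw.round(2),p.round(2),round(s,3),'len',np.linalg.norm(E-T).round(), 'R',np.hypot(*p[:2]).round())
print('hub',w(325,348,10),'pin',w(366,333,127),'stand',w(206,372,42), 'disc', w(255,348,8),w(400,348,8),w(326,278,8),w(326,423,8))
wr=snap('wrist')
s=ctrl.sense();cw=cam('wrist');print(cw[0].tolist(),cw[1],'cam',(-cw[2].T@cw[3]),s['eef_pos'],cw[2].round(3).tolist())
o1=ortho('top',b,36,*w(325,348,36)[:2],140,0.6)
cv2.imwrite('pics/o1.png',cv2.resize(o1,(600,600))[:,:,::-1])
E
```

```text
[ 665. -123.] -0.5 [ 6.6468e+02 -1.2184e+02 -4.9000e-01] 0.909 len 90.0 R 676.0
[ 637. -290.] 0.39 [ 6.3483e+02 -2.9305e+02  3.9000e-01] 0.806 len 93.0 R 699.0
[ 491. -143.] 0.39 [ 4.8947e+02 -1.4372e+02  4.2000e-01] 0.918 len 90.0 R 510.0
[ 444. -321.] 0.39 [ 4.4533e+02 -3.2276e+02  3.9000e-01] 0.85 len 88.0 R 550.0
hub [504.74085588 176.43334578  10.        ] pin [515.92676057  98.24315882 127.        ] stand [462.73475118 383.34456606  42.        ] disc [507.19606589 303.23549363   8.        ] [502.36381011  41.98023579   8.        ] [633.03434153 174.13827275   8.        ] [371.33803078 175.84964816   8.        ]
[[356.3510559189517, 0.0, 276.67884249775864], [0.0, 356.3510559189517, 206.1128635773504], [0.0, 0.0, 1.0]] [-0.03628937  0.          0.          0.          0.        ] cam [ 211.35793308 -484.94009879  373.19636024] [ 146.99233611 -503.81292346  230.87319949] [[0.28, -0.96, -0.001], [-0.926, -0.27, 0.265], [-0.255, -0.073, -0.964]]
```

```bash
python3 -c "
from h import *
go(500,110,235,-0.27)"
```

```text
t0.15 pos [ 147.  -503.8  230.9] yaw 0.284 F [ 0.  -0.1 -0.9] w 0.999 | offset [ 4.2565 -4.0867 -0.0296] dr [-0.0012  0.      0.7052] rows>=14.2
```

View pics/o1.png

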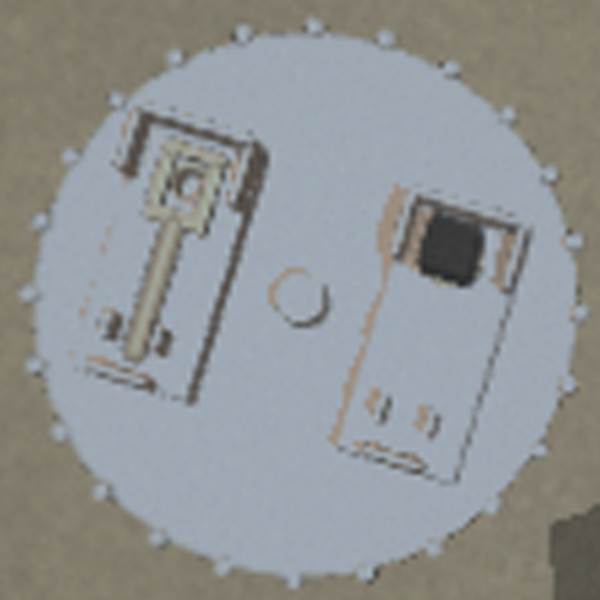

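>>> arm_command([
  {"offset": [0.266, -0.255, 0], "dr": [0, 0, 0], "hand": 1},
  {"offset": [0.266, -0.255, 0], "dr": [0, 0, 0], "hand": 1},
  {"offset": [0.266, -0.255, 0], "dr": [0, 0, 0], "hand": 1},
  {"offset": [0.266, -0.255, 0], "dr": [0, 0, 0], "hand": 1},
  {"offset": [0.266, -0.255, 0], "dr": [0, 0, 0], "hand": 1},
  {"offset": [0.266, -0.255, 0], "dr": [0, 0, 0], "hand": 1},
  {"offset": [0.266, -0.255, 0], "dr": [0, 0, 0], "hand": 1},
  {"offset": [0.266, -0.255, 0], "dr": [0, 0, 0], "hand": 1},
])

```text
time_s: 0.95
eef_pos: [324.0, -195.8, 231.3]
ee_rot: [0.0, 0.99, 0.141, 0.0]
force: [0.0, -1.2, 0.7]
grip_width: 1.002
grip_force: 0.0
```

>>> arm_command([
  {"offset": [0.266, -0.255, 0], "dr": [0, 0, 0], "hand": 1},
  {"offset": [0.266, -0.255, 0], "dr": [0, 0, 0], "hand": 1},
  {"offset": [0.266, -0.255, 0], "dr": [0, 0, 0], "hand": 1},
  {"offset": [0.266, -0.255, 0], "dr": [0, 0, 0], "hand": 1},
  {"offset": [0.266, -0.255, 0], "dr": [0, 0, 0], "hand": 1},
  {"offset": [0.266, -0.255, 0], "dr": [0, 0, 0], "hand": 1},
  {"offset": [0.266, -0.255, 0], "dr": [0, 0, 0], "hand": 1},
  {"offset": [0.266, -0.255, 0], "dr": [0, 0, 0], "hand": 1},
])

```text
time_s: 1.75
eef_pos: [500.7, 110.9, 231.1]
ee_rot: [0.0, 0.99, 0.142, -0.0]
force: [-0.2, -1.4, -0.0]
grip_width: 1.001
grip_force: 0.0
```

>>> arm_command([
  {"offset": [0, 0, 0], "dr": [0, 0, 0.141], "hand": 1},
  {"offset": [0, 0, 0], "dr": [0, 0, 0.141], "hand": 1},
  {"offset": [0, 0, 0], "dr": [0, 0, 0.141], "hand": 1},
  {"offset": [0, 0, 0], "dr": [0, 0, 0.141], "hand": 1},
  {"offset": [0, 0, 0], "dr": [0, 0, 0.141], "hand": 1},
  {"offset": [0, 0, 0], "dr": [0, 0, 0], "hand": 1},
  {"offset": [0, 0, 0], "dr": [0, 0, 0], "hand": 1},
])

```text
time_s: 2.45
eef_pos: [500.1, 109.0, 231.2]
ee_rot: [0.0, 0.991, -0.133, -0.0]
force: [0.2, 0.5, -0.1]
grip_width: 0.999
grip_force: 0.0
```

```bash
python3 - <<'E'
from h import *
go(500,110,235,-0.27)
c=cam('wrist'); im=snap('wrist'); cv2.imwrite('pics/w1.png',cv2.resize(im,(800,600),interpolation=2)[:,:,::-1])
np.savez('w1.npz',im=im,K=c[0],d=c[1],R=c[2],t=c[3])
E
```

```text
t2.45 pos [500.1 109.  231.2] yaw -0.267 F [ 0.2  0.5 -0.1] w 0.999 | offset [-0.0033 -0.0077 -0.032 ] dr [0.0001 0.0004 0.0039] rows>=0.1
```

View pics/w1.png

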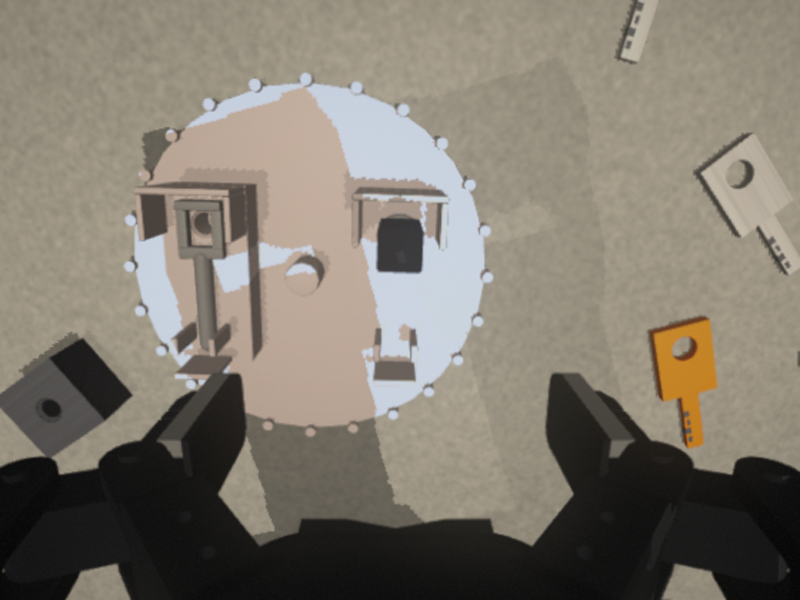

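The wrist view shows the free dock with the pin's black grip at about (400,245), the opener in the left dock, and the stand at (60,410). I'll rectify the dock at wall height and at pin-top height.

```bash
python3 - <<'E'
from h import *
d=np.load('w1.npz');c=[d['K'],d['d'],d['R'],d['t']]
A=ortho('wrist',d['im'],70,490,105,60,0.3,c);B=ortho('wrist',d['im'],113,515,100,60,0.3,c)
cv2.imwrite('pics/o2.png',np.hstack([A,B])[:,:,::-1])
g=B.max(2)<60
n,l,s,ce=cv2.connectedComponentsWithStats(g.astype(np.uint8))
i=1+np.argmax(s[1:,4]);pts=np.argwhere(l==i)
print(s[i],ce[i],cv2.minAreaRect(pts[:,::-1].astype(np.float32)), 'xy',515+60-ce[i][1]*.3,100+60-ce[i][0]*.3)
E
```

```text
[ 150  131   87   90 3078] [188.47498376 168.19330734] ((194.04783630371094, 180.51510620117188), (69.4609603881836, 88.18130493164062), 17.52556800842285) xy 524.5420077972709 103.45750487329434
```

View pics/o2.png

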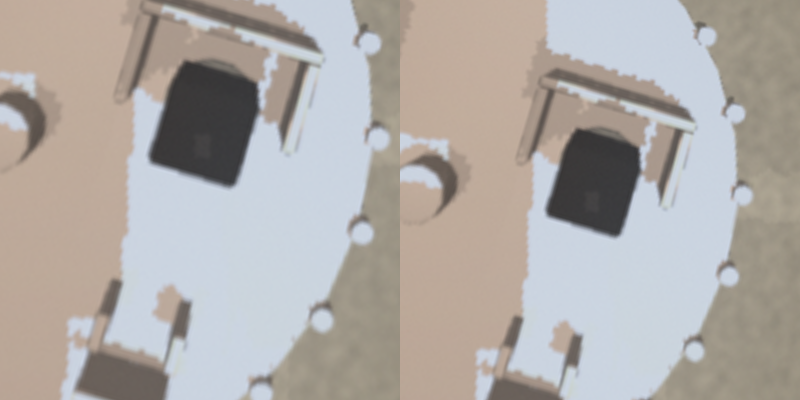

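>>> arm_command([
  {"offset": [0, 0, 0], "dr": [0, 0, 0.03], "hand": 1},
  {"offset": [0.16, 0.013, 0], "dr": [0, 0, 0], "hand": 1},
  {"offset": [0, 0, 0.3], "dr": [0, 0, 0], "hand": 1},
  {"offset": [0, 0, 0.3], "dr": [0, 0, 0], "hand": 1},
  {"offset": [0, 0, 0.3], "dr": [0, 0, 0], "hand": 1},
  {"offset": [0, 0, 0.2], "dr": [0, 0, 0], "hand": 1},
  {"offset": [0, 0, 0.19], "dr": [0, 0, 0], "hand": 1},
  {"offset": [0, 0, 0], "dr": [0, 0, 0], "hand": 1},
])

```text
time_s: 3.3
eef_pos: [516.6, 101.9, 74.0]
ee_rot: [0.0, 0.989, -0.146, -0.003]
force: [-0.3, -0.1, 0.6]
grip_width: 0.995
grip_force: 0.0
```

>>> arm_command([
  {"offset": [0, 0, 0], "dr": [0, 0, 0], "hand": -1},
  {"offset": [0, 0, 0], "dr": [0, 0, 0], "hand": -1},
  {"offset": [0, 0, 0], "dr": [0, 0, 0], "hand": -1},
  {"offset": [0, 0, 0], "dr": [0, 0, 0], "hand": -1},
  {"offset": [0, 0, 0], "dr": [0, 0, 0], "hand": -1},
  {"offset": [0, 0, 0], "dr": [0, 0, 0], "hand": -1},
  {"offset": [0, 0, 0], "dr": [0, 0, 0], "hand": -1},
  {"offset": [0, 0, 0], "dr": [0, 0, 0], "hand": -1},
], grip_force=40)

```text
time_s: 4.1
eef_pos: [518.5, 102.0, 77.2]
ee_rot: [-0.0, 0.989, -0.146, 0.001]
force: [-1.1, 0.0, 6.9]
grip_width: 0.271
grip_force: 42.3
```

```bash
python3 - <<'E'
from h import *
go(518,102,76,-0.29);print(ctrl.sense()['grip_force'],ctrl.sense()['wrist_torque'])
E
```

```text
t4.10 pos [518.5 102.   77.2] yaw -0.293 F [-1.1  0.   6.9] w 0.271 | offset [-0.004   0.0011  0.01  ] dr [-0.0005 -0.0015 -0.0044] rows>=0.0
42.33781099319458 [-0.00124962  0.17498197  0.0062837 ]
```

>>> arm_command([
  {"offset": [0, 0, -0.1], "dr": [0, 0, 0], "hand": -1},
  {"offset": [0, 0, -0.1], "dr": [0, 0, 0], "hand": -1},
  {"offset": [0, 0, -0.15], "dr": [0, 0, 0], "hand": -1},
  {"offset": [0, 0, -0.15], "dr": [0, 0, 0], "hand": -1},
  {"offset": [0, 0, -0.2], "dr": [0, 0, 0], "hand": -1},
  {"offset": [0, 0, -0.2], "dr": [0, 0, 0], "hand": -1},
  {"offset": [0, 0, 0], "dr": [0, 0, 0], "hand": -1},
])

```text
time_s: 4.8
eef_pos: [519.4, 102.0, 188.3]
ee_rot: [-0.0, 0.989, -0.146, 0.003]
force: [0.3, -0.3, -0.5]
grip_width: 0.277
grip_force: 41.6
```

```bash
python3 - <<'E'
from h import *
d=np.load('w1.npz');c=[d['K'],d['d'],d['R'],d['t']]
S=unproj(c,[[48*.7,408*.7]],42)[0];print('stand',S)
go(S[0],S[1],177,-0.29)
im=snap('wrist');np.savez('w2.npz',im=im,**dict(zip('KdRt',cam('wrist'))))
cv2.imwrite('pics/w2.png',cv2.resize(im,(800,600),interpolation=2)[:,:,::-1])
E
```

```text
stand [460.65523721 384.80116004  42.        ]
t4.80 pos [519.4 102.  188.3] yaw -0.293 F [ 0.3 -0.3 -0.5] w 0.277 | offset [-1.151  -2.1144  0.0905] dr [-0.0022 -0.008  -0.0042] rows>=5.8
```

View pics/w2.png

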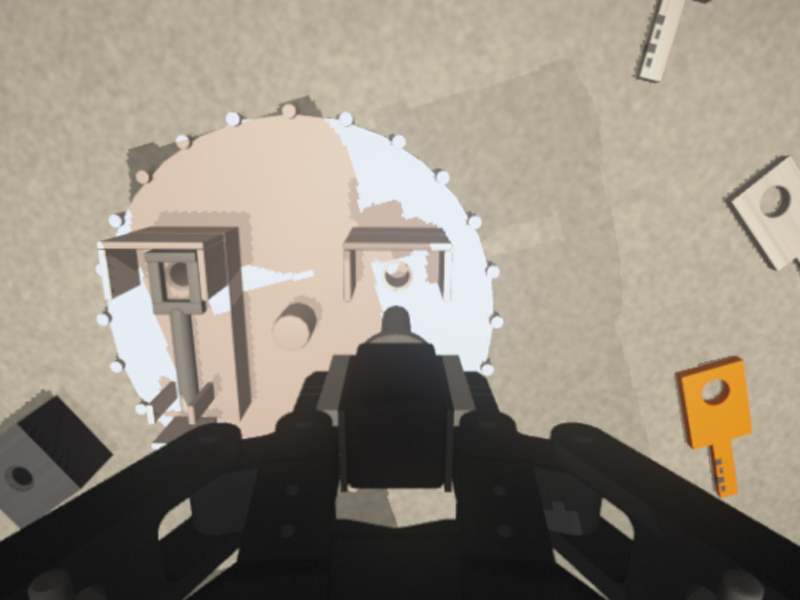

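```bash
python3 - <<'E'
from h import *
d=np.load('w2.npz');c=[d[k] for k in 'KdRt']
print('hole',unproj(c,[[398*.7,274*.7]],36)[0],'stand',unproj(c,[[21*.7,476*.7]],42)[0])
# dock corners z=70: end wall outer/inner corners
print('corners',unproj(c,np.array([[344,230],[451,248],[344,244],[452,231]])*.7,70))
S=(460.5,384.8); go(*S,188,-0.29)
E
```

```text
hole [517.75733316 100.95772226  36.        ] stand [460.00596239 380.52105225  42.        ]
corners [[555.24455761 118.54295027  70.        ]
 [530.50509126  68.79288751  70.        ]
 [548.40112123 120.8070733   70.        ]
 [538.82239578  65.99839702  70.        ]]
t4.85 pos [518.6 102.  186.1] yaw -0.293 F [-0.4 -0.2 -1.9] w 0.278 | offset [-1.1453 -2.116  -0.0173] dr [-0.0011 -0.004  -0.0043] rows>=5.8
```

>>> arm_command([
  {"offset": [-0.217, -0.3, 0], "dr": [0, 0, 0], "hand": -1},
  {"offset": [-0.217, -0.3, 0], "dr": [0, 0, 0], "hand": -1},
  {"offset": [-0.217, -0.3, 0], "dr": [0, 0, 0], "hand": -1},
  {"offset": [-0.217, -0.3, 0], "dr": [0, 0, 0], "hand": -1},
  {"offset": [-0.217, -0.3, 0], "dr": [0, 0, 0], "hand": -1},
  {"offset": [-0.217, -0.3, 0], "dr": [0, 0, 0], "hand": -1},
  {"offset": [-0.217, -0.3, 0], "dr": [0, 0, 0], "hand": -1},
  {"offset": [0, 0, 0], "dr": [0, 0, 0], "hand": -1},
])

```text
time_s: 5.65
eef_pos: [413.8, 399.5, 183.2]
ee_rot: [0.0, 0.99, -0.144, -0.001]
force: [1.2, 0.1, -1.9]
grip_width: 0.273
grip_force: 41.5
```

>>> arm_command([
  {"offset": [0, 0, 0], "dr": [0, 0, 0], "hand": -1},
  {"offset": [0, 0, 0], "dr": [0, 0, 0], "hand": -1},
])

```text
time_s: 5.85
eef_pos: [416.7, 395.0, 183.9]
ee_rot: [0.001, 0.989, -0.147, -0.0]
force: [-0.3, 0.3, -0.3]
grip_width: 0.277
grip_force: 41.5
```

```bash
python3 - <<'E'
from h import *
c=cam('wrist');im=snap('wrist');np.savez('w3.npz',im=im,**dict(zip('KdRt',c)))
go(460,383,186,-0.29)
h,cx,cy=40,460,383
A=ortho('wrist',im,42,cx,cy,h,0.2,c)
cv2.imwrite('pics/w3.png',np.hstack([A,cv2.resize(im,(533,400))])[:,:800][:,:,::-1])
E
```

```text
t5.90 pos [416.9 394.8 184.1] yaw -0.295 F [-0.1 -0.8 -1.5] w 0.273 | offset [ 0.372  -0.0098 -0.0157] dr [ 0.001   0.0005 -0.0062] rows>=0.9
```

View pics/w3.png

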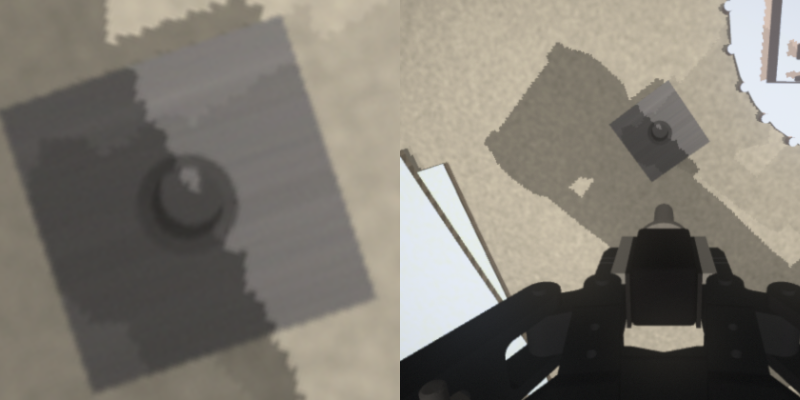

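```bash
python3 - <<'E'
from h import *
d=np.load('w3.npz');c=[d[k] for k in 'KdRt'];im=d['im']
s=ctrl.sense();q=s['ee_rot'];R=Rn.from_quat([q[1],q[2],q[3],q[0]]).as_matrix();p=s['eef_pos']
t=np.linspace(0,2*np.pi,60)
def ring(r,zt): return proj(c,(p+np.c_[r*np.cos(t),r*np.sin(t),np.full(60,zt)]@R.T))
x0,y0,S=230,195,7
o=cv2.resize(im[y0:y0+80,x0:x0+100],None,fx=S,fy=S,interpolation=cv2.INTER_CUBIC)
o=cv2.convertScaleAbs(o,alpha=1.6)
for r,z,col in[(6,69.2,(255,0,0)),(6,62,(255,128,0)),(14,69.2-58,(0,255,0))]:
    cv2.polylines(o,[((ring(r,z)-[x0,y0]+.5)*S).astype(int)],True,col,1)
cv2.imwrite('pics/w4.png',o[:,:,::-1])
E
```

```text
(no output)
```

View pics/w4.png

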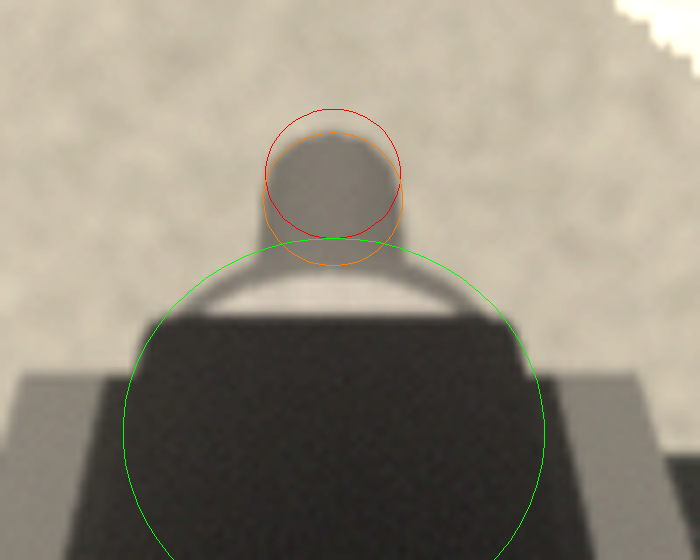

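```bash
python3 -c "
from h import *
go(460.4,385.2,122,-0.295)"
```

```text
t5.90 pos [416.9 394.8 184.1] yaw -0.295 F [-0.1 -0.8 -1.5] w 0.273 | offset [ 0.3701 -0.0288  0.5177] dr [0.001  0.0005 0.0001] rows>=1.5
```

>>> arm_command([
  {"offset": [0.19, -0.014, 0], "dr": [0, 0, 0], "hand": -1},
  {"offset": [0.18, -0.015, 0], "dr": [0, 0, 0], "hand": -1},
  {"offset": [0, 0, 0.26], "dr": [0, 0, 0], "hand": -1},
  {"offset": [0, 0, 0.258], "dr": [0, 0, 0], "hand": -1},
  {"offset": [0, 0, 0], "dr": [0, 0, 0], "hand": -1},
  {"offset": [0, 0, 0], "dr": [0, 0, 0], "hand": -1},
  {"offset": [0, 0, 0], "dr": [0, 0, 0], "hand": -1},
])

```text
time_s: 6.6
eef_pos: [461.0, 386.5, 124.4]
ee_rot: [-0.001, 0.989, -0.146, 0.001]
force: [0.5, 0.4, -0.3]
grip_width: 0.275
grip_force: 41.4
```

```bash
python3 -c "
from h import *
go(460.4,385.2,79,-0.295)"
```

```text
t6.60 pos [461.  386.5 124.4] yaw -0.294 F [ 0.5  0.4 -0.3] w 0.275 | offset [-0.0023  0.013   0.378 ] dr [-0.0029 -0.0028  0.0014] rows>=0.9
```

>>> arm_command([
  {"offset": [0, 0.008, 0.04], "dr": [0, 0, 0], "hand": -1},
  {"offset": [0, 0, 0.04], "dr": [0, 0, 0], "hand": -1},
  {"offset": [0, 0, 0], "dr": [0, 0, 0], "hand": -1},
  {"offset": [0, 0, 0], "dr": [0, 0, 0], "hand": -1},
  {"offset": [0, 0, 0], "dr": [0, 0, 0], "hand": -1},
])

```text
time_s: 7.1
eef_pos: [459.8, 385.6, 112.9]
ee_rot: [-0.0, 0.989, -0.146, 0.0]
force: [-0.3, -0.2, -0.6]
grip_width: 0.274
grip_force: 41.4
```

```bash
python3 -c "
from h import *
for i in range(4): go(460.4,385.2,79,-0.295); ctrl.capture('top')"
```

```text
t7.10 pos [459.8 385.6 112.9] yaw -0.293 F [-0.3 -0.2 -0.6] w 0.274 | offset [0.0057 0.0016 0.2826] dr [-0.0002 -0.0002  0.002 ] rows>=0.7
t7.15 pos [459.8 385.5 112.9] yaw -0.293 F [ 0.3  0.2 -0.6] w 0.270 | offset [0.0052 0.0015 0.2827] dr [-0.0003 -0.0003  0.002 ] rows>=0.7
t7.20 pos [459.8 385.6 112.9] yaw -0.293 F [-0.4 -0.4 -1.9] w 0.276 | offset [0.0057 0.0014 0.2823] dr [-0.0002 -0.0002  0.002 ] rows>=0.7
t7.25 pos [459.8 385.5 112.8] yaw -0.293 F [ 0.   0.  -0.6] w 0.274 | offset [0.0055 0.0012 0.2821] dr [-0.0002 -0.0002  0.002 ] rows>=0.7
```

Settled. Inserting slowly.

>>> arm_command([
  {"offset": [0.005, 0.001, 0.03], "dr": [0, 0, 0], "hand": -1},
  {"offset": [0, 0, 0.04], "dr": [0, 0, 0], "hand": -1},
  {"offset": [0, 0, 0.04], "dr": [0, 0, 0], "hand": -1},
  {"offset": [0, 0, 0], "dr": [0, 0, 0], "hand": -1},
])

```text
time_s: 7.7
eef_pos: [459.9, 385.0, 98.5]
ee_rot: [0.0, 0.989, -0.146, -0.001]
force: [-0.1, -0.4, -2.1]
grip_width: 0.276
grip_force: 41.4
```

>>> arm_command([
  {"offset": [0, 0, 0.05], "dr": [0, 0, 0], "hand": -1},
  {"offset": [0, 0, 0.05], "dr": [0, 0, 0], "hand": -1},
  {"offset": [0, 0, 0.045], "dr": [0, 0, 0], "hand": -1},
  {"offset": [0, 0, 0], "dr": [0, 0, 0], "hand": -1},
  {"offset": [0, 0, 0], "dr": [0, 0, 0], "hand": -1},
])

```text
time_s: 8.2
eef_pos: [460.3, 385.2, 82.0]
ee_rot: [0.0, 0.989, -0.146, -0.0]
force: [0.0, -0.8, -1.3]
grip_width: 0.278
grip_force: 41.4
```

```bash
python3 -c "
from h import *
go(460.4,385.2,77.2,-0.295)"
```

```text
t8.20 pos [460.3 385.2  82. ] yaw -0.293 F [ 0.  -0.8 -1.3] w 0.278 | offset [ 0.0009 -0.0004  0.0404] dr [0.0002 0.0002 0.002 ] rows>=0.1
```

>>> arm_command([
  {"offset": [0, 0, 0.02], "dr": [0, 0, 0], "hand": -1},
  {"offset": [0, 0, 0.018], "dr": [0, 0, 0], "hand": -1},
  {"offset": [0, 0, 0], "dr": [0, 0, 0], "hand": -1},
])

```text
time_s: 8.5
eef_pos: [460.3, 385.2, 77.4]
ee_rot: [-0.0, 0.989, -0.146, -0.0]
force: [0.4, -0.8, -1.2]
grip_width: 0.279
grip_force: 41.6
```

>>> arm_command([
  {"offset": [0, 0, 0], "dr": [0, 0, 0], "hand": 1},
  {"offset": [0, 0, 0], "dr": [0, 0, 0], "hand": 1},
  {"offset": [0, 0, 0], "dr": [0, 0, 0], "hand": 1},
  {"offset": [0, 0, 0], "dr": [0, 0, 0], "hand": 1},
  {"offset": [0, 0, 0], "dr": [0, 0, 0], "hand": 1},
  {"offset": [0, 0, 0], "dr": [0, 0, 0], "hand": 1},
])

```text
time_s: 9.1
eef_pos: [460.3, 385.2, 77.6]
ee_rot: [-0.0, 0.989, -0.146, 0.0]
force: [-0.5, 0.4, 1.1]
grip_width: 0.998
grip_force: 0.0
```

>>> arm_command([
  {"offset": [0, 0, -0.1], "dr": [0, 0, 0], "hand": 1},
  {"offset": [0, 0, -0.3], "dr": [0, 0, 0], "hand": 1},
  {"offset": [0, 0, -0.3], "dr": [0, 0, 0], "hand": 1},
  {"offset": [0, 0, -0.3], "dr": [0, 0, 0], "hand": 1},
  {"offset": [0, 0, -0.25], "dr": [0, 0, 0], "hand": 1},
  {"offset": [0, 0, 0], "dr": [0, 0, 0], "hand": 1},
  {"offset": [0, 0, 0], "dr": [0, 0, 0], "hand": 1},
])

```text
time_s: 9.8
eef_pos: [460.3, 385.2, 228.3]
ee_rot: [-0.0, 0.989, -0.146, 0.0]
force: [0.0, 0.0, -0.5]
grip_width: 0.999
grip_force: 0.0
```

```bash
python3 - <<'E'
from h import *
b=snap('top');np.save('b2.npy',b);c=cam('top')
for g in [(664.7,-121.8,-.49),(634.8,-293,.39),(489.5,-143.7,.42),(445.3,-322.8,.39)]:
    print(fitkey('top',b,*g))
go(489.5,-143.7,230,0.41)
E
```

```text
(array([ 6.64627741e+02, -1.21736438e+02, -4.89791917e-01]), np.float64(0.9098117270162038))
(array([ 6.33993379e+02, -2.92854257e+02,  4.13160223e-01]), np.float64(0.8050997336290148))
(array([ 4.89113433e+02, -1.43365194e+02,  4.35466778e-01]), np.float64(0.9150703512616665))
(array([ 4.44913865e+02, -3.22313282e+02,  3.96908220e-01]), np.float64(0.8472740034520145))
t9.85 pos [460.  385.  227.1] yaw -0.294 F [-0.1  0.9 -0.5] w 0.998 | offset [ 1.5102  4.1463 -0.0221] dr [ 5.000e-04  1.200e-03 -8.958e-01] rows>=10.6
```

>>> arm_command([
  {"offset": [0.111, 0.358, 0], "dr": [0, 0, 0], "hand": 1},
  {"offset": [0.111, 0.358, 0], "dr": [0, 0, 0], "hand": 1},
  {"offset": [0.111, 0.358, 0], "dr": [0, 0, 0], "hand": 1},
  {"offset": [0.111, 0.358, 0], "dr": [0, 0, 0], "hand": 1},
  {"offset": [0.111, 0.358, 0], "dr": [0, 0, 0], "hand": 1},
  {"offset": [0.111, 0.358, 0], "dr": [0, 0, 0], "hand": 1},
  {"offset": [0.111, 0.358, 0], "dr": [0, 0, 0], "hand": 1},
  {"offset": [0.111, 0.358, 0], "dr": [0, 0, 0], "hand": 1},
])

```text
time_s: 10.65
eef_pos: [462.0, 23.7, 226.7]
ee_rot: [-0.0, 0.989, -0.146, -0.001]
force: [0.9, -0.2, -0.2]
grip_width: 1.004
grip_force: 0.0
```

>>> arm_command([
  {"offset": [0.111, 0.358, 0.05], "dr": [0, 0, 0], "hand": 1},
  {"offset": [0.111, 0.358, 0.05], "dr": [0, 0, 0], "hand": 1},
  {"offset": [0.111, 0.358, 0.05], "dr": [0, 0, 0], "hand": 1},
  {"offset": [0.111, 0.358, 0.05], "dr": [0, 0, 0], "hand": 1},
])

```text
time_s: 11.05
eef_pos: [463.4, -156.1, 202.4]
ee_rot: [-0.0, 0.989, -0.146, -0.001]
force: [1.4, 0.7, 0.2]
grip_width: 1.002
grip_force: 0.0
```

>>> arm_command([
  {"offset": [0, 0, 0], "dr": [0, 0, -0.154], "hand": 1},
  {"offset": [0, 0, 0], "dr": [0, 0, -0.154], "hand": 1},
  {"offset": [0, 0, 0], "dr": [0, 0, -0.154], "hand": 1},
  {"offset": [0, 0, 0], "dr": [0, 0, -0.154], "hand": 1},
  {"offset": [0, 0, 0], "dr": [0, 0, -0.154], "hand": 1},
  {"offset": [0, 0, 0], "dr": [0, 0, -0.154], "hand": 1},
  {"offset": [0, 0, 0], "dr": [0, 0, 0], "hand": 1},
  {"offset": [0, 0, 0], "dr": [0, 0, 0], "hand": 1},
])

```text
time_s: 11.85
eef_pos: [463.9, -154.3, 202.9]
ee_rot: [-0.001, 0.977, 0.213, -0.001]
force: [0.4, -0.2, 0.7]
grip_width: 1.0
grip_force: 0.0
```

```bash
cat >> h.py <<'E'
def lookkey(x,y,yaw,f,z=8):
    s=ctrl.sense();c=cam('wrist');im=snap('wrist')
    p,sc=fitkey('wrist',im,x,y,yaw,z,c,h=75,res=0.5)
    X=np.array([np.cos(p[2]),np.sin(p[2])]);g=p[:2]-28*X
    print('key',p.round(2),'score %.3f'%sc,'grip',g.round(1)); go(g[0],g[1],0,p[2])
    # outline for check
    P=lambda pts:proj(c,np.c_[np.array(pts)@np.array([[X[0],X[1]],[-X[1],X[0]]])+p[:2],np.full(len(pts),z)])
    t=np.linspace(0,6.28,30);o=im.copy()
    for q in([(19,22),(19,-22),(-41,-22),(-41,-7),(-91,-7),(-91,7),(-41,7),(-41,22)],np.c_[10*np.cos(t),10*np.sin(t)]):
        cv2.polylines(o,[(P(q)*16).astype(np.int32)],True,(255,0,0),1,shift=4)
    e=P([(-28,0)])[0].astype(int); y0,x0=max(0,e[1]-110),max(0,e[0]-140)
    cv2.imwrite('pics/'+f,cv2.resize(o[y0:y0+220,x0:x0+280],None,fx=2.5,fy=2.5)[:,:,::-1])
    return p
E
python3 -c "
from h import *
lookkey(489.2,-143.5,.43,'k3.png')"
```

```text
key [ 4.8766e+02 -1.4275e+02  4.4000e-01] score 0.767 grip [ 462.3 -154.6]
t11.90 pos [ 464.  -154.4  203.1] yaw 0.429 F [ 0.2  0.2 -0.2] w 1.004 | offset [-0.0125 -0.0027  1.6925] dr [-0.0012  0.0007 -0.0092] rows>=4.1
```

View pics/k3.png

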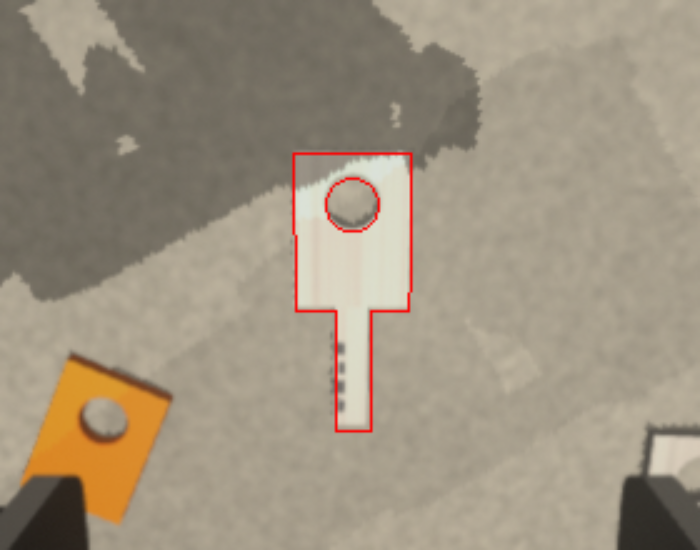

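The outline fits the plain steel key exactly, with the orange one separate at lower left.

>>> arm_command([
  {"offset": [-0.012, -0.003, 0.3], "dr": [0, 0, -0.009], "hand": 1},
  {"offset": [0, 0, 0.35], "dr": [0, 0, 0], "hand": 1},
  {"offset": [0, 0, 0.35], "dr": [0, 0, 0], "hand": 1},
  {"offset": [0, 0, 0.35], "dr": [0, 0, 0], "hand": 1},
  {"offset": [0, 0, 0.2], "dr": [0, 0, 0], "hand": 1},
  {"offset": [0, 0, 0.1], "dr": [0, 0, 0], "hand": 1},
  {"offset": [0, 0, 0.03], "dr": [0, 0, 0], "hand": 1},
  {"offset": [0, 0, 0], "dr": [0, 0, 0], "hand": 1},
])

```text
time_s: 12.7
eef_pos: [463.1, -155.0, 2.5]
ee_rot: [0.0, 0.976, 0.218, 0.0]
force: [0.6, 0.3, -0.6]
grip_width: 1.002
grip_force: 0.0
```

>>> arm_command([
  {"offset": [0, 0, 0], "dr": [0, 0, 0], "hand": -1},
  {"offset": [0, 0, 0], "dr": [0, 0, 0], "hand": -1},
  {"offset": [0, 0, 0], "dr": [0, 0, 0], "hand": -1},
  {"offset": [0, 0, 0], "dr": [0, 0, 0], "hand": -1},
  {"offset": [0, 0, 0], "dr": [0, 0, 0], "hand": -1},
  {"offset": [0, 0, 0], "dr": [0, 0, 0], "hand": -1},
  {"offset": [0, 0, 0], "dr": [0, 0, 0], "hand": -1},
], grip_force=60)

```text
time_s: 13.4
eef_pos: [463.1, -155.0, 3.2]
ee_rot: [0.001, 0.976, 0.218, 0.0]
force: [-2.2, 2.0, 10.2]
grip_width: 0.481
grip_force: 59.1
```

```bash
python3 -c "
from h import *
go(462.3,-154.6,150,.436)"
```

```text
t13.40 pos [ 463.1 -155.     3.2] yaw 0.439 F [-2.2  2.  10.2] w 0.481 | offset [-0.0039 -0.0046 -1.2236] dr [ 0.0016 -0.0009  0.0045] rows>=2.9
```

>>> arm_command([
  {"offset": [0, 0, -0.1], "dr": [0, 0, 0], "hand": -1},
  {"offset": [0, 0, -0.3], "dr": [0, 0, 0], "hand": -1},
  {"offset": [0, 0, -0.4], "dr": [0, 0, 0], "hand": -1},
  {"offset": [0, 0, -0.4], "dr": [0, 0, 0], "hand": -1},
  {"offset": [0, 0, 0], "dr": [0, 0, 0], "hand": -1},
])

```text
time_s: 13.9
eef_pos: [465.1, -156.1, 152.5]
ee_rot: [0.004, 0.976, 0.218, 0.004]
force: [0.6, 0.2, -2.0]
grip_width: 0.479
grip_force: 61.1
```

```bash
python3 - <<'E'
from h import *
print(ctrl.sense()['force'],ctrl.sense()['wrist_torque'])
# dock pose from w3-like estimates: hole H, yaw
H=np.array([517.75,101]);yaw=-.29
g=H-28*np.array([np.cos(yaw),np.sin(yaw)]);print(g)
go(g[0]-0*np.cos(yaw),g[1],150,.436); go(g[0],g[1],150,yaw)
E
```

```text
[ 0.6465955   0.18274581 -1.96973992] [-0.00668847 -0.00055791 -0.02353589]
[490.91917149 109.0066623 ]
t13.90 pos [ 465.1 -156.1  152.5] yaw 0.440 F [ 0.6  0.2 -2. ] w 0.479 | offset [ 1.1348 -1.908   0.0087] dr [ 0.0127 -0.0082  0.0045] rows>=5.3
t13.90 pos [ 465.1 -156.1  152.5] yaw 0.440 F [ 0.6  0.2 -2. ] w 0.479 | offset [ 1.1348 -1.908   0.0087] dr [ 0.0092 -0.0125  0.9288] rows>=5.3
```

>>> arm_command([
  {"offset": [0.113, -0.316, 0], "dr": [0, 0, 0], "hand": -1},
  {"offset": [0.113, -0.316, 0], "dr": [0, 0, 0], "hand": -1},
  {"offset": [0.113, -0.316, 0], "dr": [0, 0, 0], "hand": -1},
  {"offset": [0.113, -0.316, 0], "dr": [0, 0, 0], "hand": -1},
  {"offset": [0.113, -0.316, 0], "dr": [0, 0, 0], "hand": -1},
  {"offset": [0.113, -0.316, 0], "dr": [0, 0, 0], "hand": -1},
  {"offset": [0.113, -0.316, 0], "dr": [0, 0, 0], "hand": -1},
])

```text
time_s: 14.6
eef_pos: [435.0, 127.4, 146.1]
ee_rot: [-0.0, 0.976, 0.218, 0.0]
force: [-0.0, 0.4, -1.1]
grip_width: 0.483
grip_force: 61.2
```

>>> arm_command([
  {"offset": [0, 0, 0], "dr": [0, 0, 0.155], "hand": -1},
  {"offset": [0, 0, 0], "dr": [0, 0, 0.155], "hand": -1},
  {"offset": [0, 0, 0], "dr": [0, 0, 0.155], "hand": -1},
  {"offset": [0, 0, 0], "dr": [0, 0, 0.155], "hand": -1},
  {"offset": [0, 0, 0], "dr": [0, 0, 0.155], "hand": -1},
  {"offset": [0, 0, 0], "dr": [0, 0, 0.155], "hand": -1},
  {"offset": [0, 0, 0], "dr": [0, 0, 0], "hand": -1},
  {"offset": [0, 0, 0], "dr": [0, 0, 0], "hand": -1},
])

```text
time_s: 15.4
eef_pos: [435.5, 125.8, 146.0]
ee_rot: [0.0, 0.99, -0.143, -0.0]
force: [-0.8, 0.3, -1.5]
grip_width: 0.482
grip_force: 61.2
```

```bash
python3 - <<'E'
from h import *
c=cam('wrist');im=snap('wrist');np.savez('w5.npz',im=im,**dict(zip('KdRt',c)))
go(491,109,60,-0.29)
A=ortho('wrist',im,36,520,102,32,0.16,c);B=ortho('wrist',im,70,530,99,40,0.2,c)
cv2.imwrite('pics/w5.png',np.hstack([A,B])[:,:,::-1])
# held key: fit at its top height
s=ctrl.sense();zt=s['eef_pos'][2]-3+8; y=tyaw(s);e=s['eef_pos'][:2]+28*np.array([np.cos(y),np.sin(y)])
K=ortho('wrist',im,zt,e[0],e[1],32,0.16,c)
cv2.circle(K,(200,200),int(10/.16),(255,0,0),1);cv2.imwrite('pics/w5k.png',K[:,:,::-1]); print(zt,e,y)
E
```

```text
t15.45 pos [435.6 125.8 146. ] yaw -0.288 F [-0.   0.1 -1.4] w 0.478 | offset [0.4825 0.003  0.7163] dr [0.     0.0002 0.0022] rows>=2.1
150.9621597280987 [462.44498097 117.84572166] -0.2882889267967621
```

View pics/w5.png

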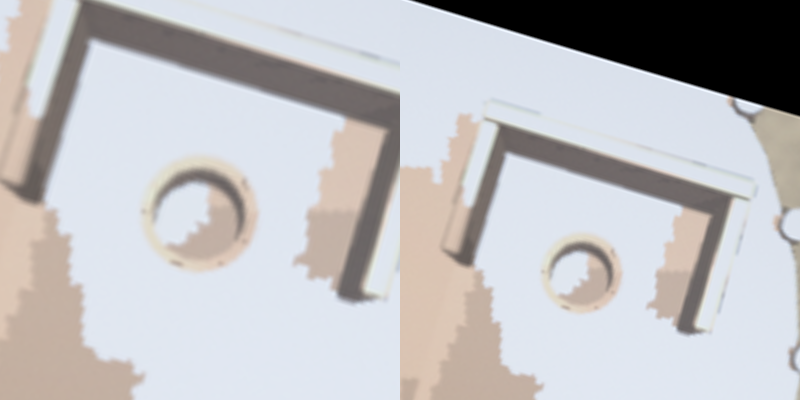

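Hole (518.1, 102.1) and wall corners agree; the measured sizes match (hole 15 mm, width 50 mm). Dock yaw is -0.291.

```bash
python3 -c "
from h import *
go(491.85,109.96,86,-0.291)"
```

```text
t15.45 pos [435.6 125.8 146. ] yaw -0.288 F [-0.   0.1 -1.4] w 0.478 | offset [ 0.487  -0.0067  0.4996] dr [0.     0.0002 0.0035] rows>=1.7
```

>>> arm_command([
  {"offset": [0.25, -0.003, 0], "dr": [0, 0, 0.004], "hand": -1},
  {"offset": [0.237, -0.003, 0], "dr": [0, 0, 0], "hand": -1},
  {"offset": [0, 0, 0.25], "dr": [0, 0, 0], "hand": -1},
  {"offset": [0, 0, 0.25], "dr": [0, 0, 0], "hand": -1},
  {"offset": [0, 0, 0], "dr": [0, 0, 0], "hand": -1},
  {"offset": [0, 0, 0], "dr": [0, 0, 0], "hand": -1},
  {"offset": [0, 0, 0], "dr": [0, 0, 0], "hand": -1},
])

```text
time_s: 16.15
eef_pos: [492.7, 109.7, 87.6]
ee_rot: [-0.0, 0.989, -0.146, 0.001]
force: [1.0, 0.1, -1.7]
grip_width: 0.481
grip_force: 61.4
```

```bash
python3 -c "
from h import *
go(491.85,109.96,40.5,-0.291)"
```

```text
t16.15 pos [492.7 109.7  87.6] yaw -0.293 F [ 1.   0.1 -1.7] w 0.481 | offset [-8.600e-03  3.000e-04  3.924e-01] dr [-0.0009 -0.0032 -0.0031] rows>=0.9
```

>>> arm_command([
  {"offset": [-0.004, 0, 0.1], "dr": [0, 0, 0], "hand": -1},
  {"offset": [0, 0, 0.1], "dr": [0, 0, 0], "hand": -1},
  {"offset": [0, 0, 0.08], "dr": [0, 0, 0], "hand": -1},
  {"offset": [0, 0, 0.06], "dr": [0, 0, 0], "hand": -1},
  {"offset": [0, 0, 0.03], "dr": [0, 0, 0], "hand": -1},
  {"offset": [0, 0, 0], "dr": [0, 0, 0], "hand": -1},
  {"offset": [0, 0, 0], "dr": [0, 0, 0], "hand": -1},
])

```text
time_s: 16.85
eef_pos: [491.6, 109.8, 41.8]
ee_rot: [-0.0, 0.989, -0.147, 0.0]
force: [-0.5, 0.0, -1.7]
grip_width: 0.481
grip_force: 61.4
```

```bash
python3 -c "
from h import *
go(491.85,109.96,39.5,-0.291)"
```

```text
t16.85 pos [491.6 109.8  41.8] yaw -0.294 F [-0.5  0.  -1.7] w 0.481 | offset [ 0.0011 -0.002   0.0189] dr [-0.0002 -0.0005 -0.0041] rows>=0.0
```

>>> arm_command([
  {"offset": [0, 0, 0.015], "dr": [0, 0, 0], "hand": -1},
  {"offset": [0, 0, 0], "dr": [0, 0, 0], "hand": -1},
  {"offset": [0, 0, 0], "dr": [0, 0, 0], "hand": 1},
  {"offset": [0, 0, 0], "dr": [0, 0, 0], "hand": 1},
  {"offset": [0, 0, 0], "dr": [0, 0, 0], "hand": 1},
  {"offset": [0, 0, 0], "dr": [0, 0, 0], "hand": 1},
  {"offset": [0, 0, 0], "dr": [0, 0, 0], "hand": 1},
  {"offset": [0, 0, 0], "dr": [0, 0, 0], "hand": 1},
])

```text
time_s: 17.65
eef_pos: [491.5, 109.8, 39.8]
ee_rot: [-0.0, 0.989, -0.147, 0.0]
force: [0.1, -0.8, -0.5]
grip_width: 1.0
grip_force: 0.0
```

>>> arm_command([
  {"offset": [0, 0, -0.1], "dr": [0, 0, 0], "hand": 1},
  {"offset": [0, 0, -0.3], "dr": [0, 0, 0], "hand": 1},
  {"offset": [0, 0, -0.4], "dr": [0, 0, 0], "hand": 1},
  {"offset": [0, 0, -0.4], "dr": [0, 0, 0], "hand": 1},
  {"offset": [0, 0, -0.2], "dr": [0, 0, 0], "hand": 1},
  {"offset": [0, 0, 0], "dr": [0, 0, 0], "hand": 1},
  {"offset": [0, 0, 0], "dr": [0, 0, 0], "hand": 1},
])

```text
time_s: 18.35
eef_pos: [491.2, 109.8, 208.1]
ee_rot: [-0.0, 0.989, -0.147, 0.0]
force: [-0.2, 0.8, -1.5]
grip_width: 1.0
grip_force: 0.0
```

```bash
python3 - <<'E'
from h import *
p=lookkey(518.1,102.1,-.291,'d1.png',z=44)
b=snap('top')
print(fitkey('top',b,664.6,-121.7,-.49))
go(639.9,-108.6,200,-.49)
E
```

```text
key [ 4.7971e+02  9.6720e+01 -1.9000e-01] score 0.501 grip [452.2 102.1]
t18.40 pos [490.9 109.8 207.2] yaw -0.294 F [-0.7 -0.9 -1. ] w 1.003 | offset [-0.288   0.1537  1.7273] dr [ 0.0004  0.0016 -0.1264] rows>=4.2
(array([ 6.64545449e+02, -1.21668484e+02, -4.84673751e-01]), np.float64(0.9087522550411614))
t18.45 pos [490.8 109.8 206.8] yaw -0.294 F [-0.3 -0.3 -0.1] w 0.999 | offset [1.7167 1.3811 0.0544] dr [0.001  0.0025 0.2492] rows>=5.3
```

View pics/d1.png

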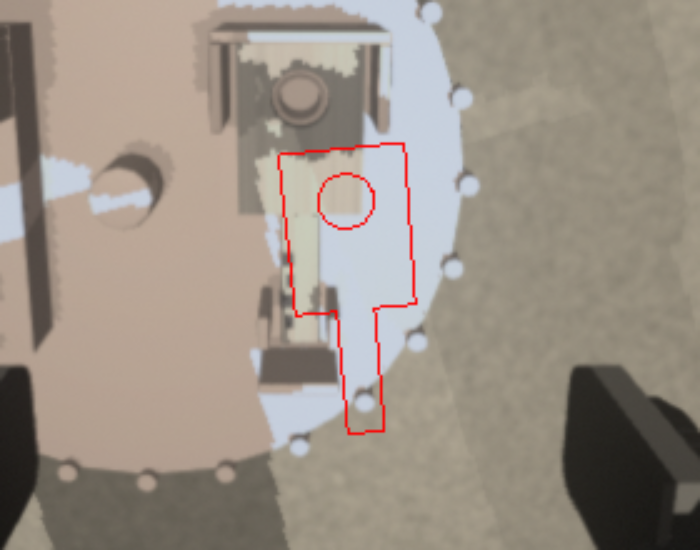

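The key lies flat in the dock, its eyelet at (300,97) over the hole; the red auto-fit is invalid against the white plastic. Next is the key at (664,-122).

>>> arm_command([
  {"offset": [0.286, 0.23, 0], "dr": [0, 0, 0], "hand": 1},
  {"offset": [0.286, 0.23, 0], "dr": [0, 0, 0], "hand": 1},
  {"offset": [0.286, 0.23, 0], "dr": [0, 0, 0], "hand": 1},
  {"offset": [0.286, 0.23, 0], "dr": [0, 0, 0], "hand": 1},
  {"offset": [0.286, 0.23, 0], "dr": [0, 0, 0], "hand": 1},
  {"offset": [0.286, 0.23, 0], "dr": [0, 0, 0], "hand": 1},
  {"offset": [0, 0, 0], "dr": [0, 0, 0.12], "hand": 1},
  {"offset": [0, 0, 0], "dr": [0, 0, 0.12], "hand": 1},
])

```text
time_s: 19.25
eef_pos: [640.3, -109.5, 205.4]
ee_rot: [-0.0, 0.97, -0.242, -0.002]
force: [0.2, 0.6, 0.8]
grip_width: 1.004
grip_force: 0.0
```

>>> arm_command([
  {"offset": [0, 0, 0], "dr": [0, 0, 0], "hand": 1},
  {"offset": [0, 0, 0], "dr": [0, 0, 0], "hand": 1},
  {"offset": [0, 0, 0], "dr": [0, 0, 0], "hand": 1},
])

```text
time_s: 19.55
eef_pos: [640.3, -108.2, 207.4]
ee_rot: [-0.0, 0.971, -0.238, -0.0]
force: [0.3, 0.2, 0.4]
grip_width: 1.003
grip_force: 0.0
```

```bash
python3 -c "
from h import *
lookkey(664.5,-121.7,-.485,'k1.png')"
```

```text
key [ 6.6259e+02 -1.2025e+02 -5.0000e-01] score 0.557 grip [ 638.  -106.9]
t19.60 pos [ 640.4 -108.2  207.6] yaw -0.481 F [-0.6  0.  -0.3] w 1.000 | offset [-2.19e-02 -5.00e-04  1.73e+00] dr [0.0001 0.0005 0.0214] rows>=4.2
```

```bash
cat >> h.py <<'E'
def chamfer(im,c,x,y,yaw,z):
    from scipy.optimize import minimize
    h,res=75,.5;cx,cy=x-30*np.cos(yaw),y-30*np.sin(yaw)
    o=ortho('',im,z,cx,cy,h,res,c);e=cv2.Canny(cv2.GaussianBlur(o,(0,0),1.2),25,60)
    D=np.minimum(cv2.distanceTransform(255-e,cv2.DIST_L2,5)*res,4)
    V=np.array([(19,22),(19,-22),(-41,-22),(-41,-7),(-91,-7),(-91,7),(-41,7),(-41,22),(19,22)],float)
    pts=np.vstack([a+(b-a)*np.linspace(0,1,int(np.hypot(*(b-a))))[:,None] for a,b in zip(V,V[1:])]+[10*np.c_[np.cos(t),np.sin(t)] for t in [np.linspace(0,6.28,60)]])
    def f(p):
        C,S=np.cos(p[2]),np.sin(p[2]);w=pts@np.array([[C,S],[-S,C]])+p[:2]
        m=np.stack([(cy+h-w[:,1])/res,(cx+h-w[:,0])/res],-1).astype(np.float32)[None]
        return cv2.remap(D.astype(np.float32),m,None,cv2.INTER_LINEAR,borderValue=4).mean()
    r=min((minimize(f,[x+a,y+b,yaw+w],method='Nelder-Mead',options=dict(initial_simplex=np.array([x+a,y+b,yaw+w])+np.array([[0,0,0],[2,0,0],[0,2,0],[0,0,.06]]))) for a in(-2,0,2) for b in(-2,0,2) for w in(-.04,.04)),key=lambda r:r.fun)
    return r.x.round(3),round(r.fun,3)
E
python3 -c "
from h import *
c=cam('wrist');im=snap('wrist')
print(chamfer(im,c,662.6,-120.3,-.5,8),chamfer(im,c,664.5,-121.7,-.485,8))
d=np.load('w5.npz')
np.savez('w6.npz',im=im,**dict(zip('KdRt',c)))"
```

```text
(array([ 6.63460e+02, -1.20419e+02, -5.12000e-01]), np.float64(0.337)) (array([ 6.63287e+02, -1.20507e+02, -5.16000e-01]), np.float64(0.348))
```

>>> arm_command([
  {"offset": [-0.016, -0.006, 0.3], "dr": [0, 0, 0.038], "hand": 1},
  {"offset": [0, 0, 0.35], "dr": [0, 0, 0], "hand": 1},
  {"offset": [0, 0, 0.35], "dr": [0, 0, 0], "hand": 1},
  {"offset": [0, 0, 0.35], "dr": [0, 0, 0], "hand": 1},
  {"offset": [0, 0, 0.2], "dr": [0, 0, 0], "hand": 1},
  {"offset": [0, 0, 0.1], "dr": [0, 0, 0], "hand": 1},
  {"offset": [0, 0, 0.04], "dr": [0, 0, 0], "hand": 1},
  {"offset": [0, 0, 0], "dr": [0, 0, 0], "hand": 1},
])

```text
time_s: 20.45
eef_pos: [639.5, -107.0, 5.7]
ee_rot: [0.0, 0.967, -0.253, 0.001]
force: [0.7, -0.3, 0.3]
grip_width: 0.997
grip_force: 0.0
```

>>> arm_command([
  {"offset": [0, 0, 0], "dr": [0, 0, 0], "hand": -1},
  {"offset": [0, 0, 0], "dr": [0, 0, 0], "hand": -1},
  {"offset": [0, 0, 0], "dr": [0, 0, 0], "hand": -1},
  {"offset": [0, 0, 0], "dr": [0, 0, 0], "hand": -1},
  {"offset": [0, 0, 0], "dr": [0, 0, 0], "hand": -1},
  {"offset": [0, 0, 0], "dr": [0, 0, 0], "hand": -1},
  {"offset": [0, 0, 0], "dr": [0, 0, 0], "hand": -1},
])

```text
time_s: 21.15
eef_pos: [641.0, -107.8, 8.1]
ee_rot: [0.0, 0.967, -0.253, 0.003]
force: [-0.6, -0.9, 13.6]
grip_width: -0.004
grip_force: 6.8
```

```bash
python3 -c "
from h import *
go(639,-106.7,4,-.512)"
```

```text
t21.15 pos [ 641.  -107.8    8.1] yaw -0.513 F [-0.6 -0.9 13.6] w -0.004 | offset [-0.0193  0.0005  0.0337] dr [-0.001  -0.0077 -0.0008] rows>=0.1
```

>>> arm_command([
  {"offset": [0, 0, -0.1], "dr": [0, 0, 0], "hand": -1},
  {"offset": [0, 0, -0.3], "dr": [0, 0, 0], "hand": -1},
  {"offset": [0, 0, -0.4], "dr": [0, 0, 0], "hand": -1},
  {"offset": [0, 0, -0.4], "dr": [0, 0, 0], "hand": -1},
  {"offset": [0, 0, 0], "dr": [0, 0, 0], "hand": -1},
  {"offset": [0, 0, 0], "dr": [0, 0, 0], "hand": -1},
])

```text
time_s: 21.75
eef_pos: [639.3, -106.9, 150.3]
ee_rot: [0.0, 0.967, -0.253, 0.001]
force: [0.1, -0.2, 0.3]
grip_width: -0.001
grip_force: 0.0
```

```bash
python3 -c "
from h import *
go(491.9,110,150,-.291)"
```

```text
t21.75 pos [ 639.3 -106.9  150.3] yaw -0.513 F [ 0.1 -0.2  0.3] w -0.001 | offset [-1.957e+00 -9.730e-01 -1.500e-03] dr [-2.00e-04 -2.70e-03 -2.82e-01] rows>=5.2
```

Missed: the fingers closed over the top of the key because the TCP was 3 mm too high. Open, look again and go lower.

>>> arm_command([
  {"offset": [0, 0, -0.25], "dr": [0, 0, 0], "hand": 1},
  {"offset": [0, 0, -0.22], "dr": [0, 0, 0], "hand": 1},
  {"offset": [0, 0, 0], "dr": [0, 0, 0], "hand": 1},
  {"offset": [0, 0, 0], "dr": [0, 0, 0], "hand": 1},
  {"offset": [0, 0, 0], "dr": [0, 0, 0], "hand": 1},
  {"offset": [0, 0, 0], "dr": [0, 0, 0], "hand": 1},
])

```text
time_s: 22.35
eef_pos: [638.6, -106.8, 203.8]
ee_rot: [-0.0, 0.967, -0.254, -0.001]
force: [0.7, 0.0, -0.1]
grip_width: 0.994
grip_force: 0.0
```

```bash
cat >> h.py <<'E'
def lk(x,y,yaw,z=8,zt=-0.5):
    c=cam('wrist');im=snap('wrist');p,f=chamfer(im,c,x,y,yaw,z);g=p[:2]-28*np.array([np.cos(p[2]),np.sin(p[2])])
    print('key',p,f,'corr',fitkey('',im,*p,z,c,res=.5),'grip',g);go(*g,zt,p[2]);np.savez('lk.npz',im=im,**dict(zip('KdRt',c)));return p
E
python3 -c "
from h import *
lk(663.4,-120.4,-.513)"
```

```text
key [ 6.63561e+02 -1.20451e+02 -5.16000e-01] 0.31 corr (array([ 6.62652432e+02, -1.20204431e+02, -4.99311579e-01]), np.float64(0.5141180700475517)) grip [ 639.20660693 -106.63566293]
t22.40 pos [ 638.8 -106.8  204.1] yaw -0.513 F [-0.   0.9  0.7] w 1.000 | offset [ 0.0061 -0.0036  1.7051] dr [0.0005 0.0027 0.0043] rows>=4.1
```

Key unmoved. Descend lower.

>>> arm_command([
  {"offset": [0.003, -0.002, 0.3], "dr": [0, 0, 0], "hand": 1},
  {"offset": [0, 0, 0.35], "dr": [0, 0, 0], "hand": 1},
  {"offset": [0, 0, 0.35], "dr": [0, 0, 0], "hand": 1},
  {"offset": [0, 0, 0.35], "dr": [0, 0, 0], "hand": 1},
  {"offset": [0, 0, 0.2], "dr": [0, 0, 0], "hand": 1},
  {"offset": [0, 0, 0.1], "dr": [0, 0, 0], "hand": 1},
  {"offset": [0, 0, 0.05], "dr": [0, 0, 0], "hand": 1},
  {"offset": [0, 0, 0], "dr": [0, 0, 0], "hand": 1},
])

```text
time_s: 23.2
eef_pos: [639.8, -107.0, 1.6]
ee_rot: [0.0, 0.967, -0.253, 0.0]
force: [0.8, 0.0, -0.1]
grip_width: 1.002
grip_force: 0.0
```

>>> arm_command([
  {"offset": [0, 0, 0], "dr": [0, 0, 0], "hand": 1},
  {"offset": [0, 0, 0], "dr": [0, 0, 0], "hand": 1},
])

```text
time_s: 23.4
eef_pos: [640.2, -107.1, 2.8]
ee_rot: [0.0, 0.967, -0.253, 0.001]
force: [0.2, -0.2, 0.3]
grip_width: 1.002
grip_force: 0.0
```

>>> arm_command([
  {"offset": [-0.006, 0, 0.025], "dr": [0, 0, 0], "hand": 1},
  {"offset": [0, 0, 0], "dr": [0, 0, 0], "hand": 1},
  {"offset": [0, 0, 0], "dr": [0, 0, 0], "hand": 1},
  {"offset": [0, 0, 0], "dr": [0, 0, 0], "hand": 1},
])

```text
time_s: 23.8
eef_pos: [638.9, -106.5, -1.5]
ee_rot: [0.0, 0.967, -0.253, 0.0]
force: [-0.0, -0.1, -0.8]
grip_width: 1.002
grip_force: 0.0
```

>>> arm_command([
  {"offset": [0, 0, 0], "dr": [0, 0, 0], "hand": -1},
  {"offset": [0, 0, 0], "dr": [0, 0, 0], "hand": -1},
  {"offset": [0, 0, 0], "dr": [0, 0, 0], "hand": -1},
  {"offset": [0, 0, 0], "dr": [0, 0, 0], "hand": -1},
  {"offset": [0, 0, 0], "dr": [0, 0, 0], "hand": -1},
  {"offset": [0, 0, 0], "dr": [0, 0, 0], "hand": -1},
  {"offset": [0, 0, 0], "dr": [0, 0, 0], "hand": -1},
])

```text
time_s: 24.5
eef_pos: [639.2, -106.6, -1.2]
ee_rot: [0.0, 0.967, -0.254, 0.0]
force: [-0.6, 1.1, 5.4]
grip_width: 0.491
grip_force: 61.4
```

>>> arm_command([
  {"offset": [0, 0, -0.1], "dr": [0, 0, 0], "hand": -1},
  {"offset": [0, 0, -0.3], "dr": [0, 0, 0], "hand": -1},
  {"offset": [0, 0, -0.4], "dr": [0, 0, 0], "hand": -1},
  {"offset": [0, 0, -0.4], "dr": [0, 0, 0], "hand": -1},
  {"offset": [0, 0, 0], "dr": [0, 0, 0], "hand": -1},
  {"offset": [0, 0, 0], "dr": [0, 0, 0], "hand": -1},
])

```text
time_s: 25.1
eef_pos: [638.9, -106.5, 143.2]
ee_rot: [0.0, 0.967, -0.253, 0.001]
force: [0.3, 0.6, -1.3]
grip_width: 0.494
grip_force: 61.2
```

```bash
cat >> h.py <<'E'
def turncheck(im):
    # rotation of the left dock part of the turntable against the first picture
    c=cam('top');a=ortho('',np.load('first.npz')['b'],60,530,215,60,.5,c);b=ortho('',im,60,530,215,60,.5,c)
    W=np.eye(2,3,dtype=np.float32)
    g=lambda q:cv2.cvtColor(q,cv2.COLOR_RGB2GRAY)
    try: r,W=cv2.findTransformECC(g(a),g(b),W,cv2.MOTION_EUCLIDEAN)
    except cv2.error as e: print('ecc fail');return
    p=np.array([120,120,1.]);print('turncheck cc %.3f rot %.4f'%(r,np.arctan2(W[1,0],W[0,0])),'shift mm',((W@p-p[:2])*.5).round(2))
E
python3 -c "
from h import *
turncheck(snap('top')); turncheck(np.load('b2.npy'))
go(491.3,110.1,150,-.291)"
```

```text
turncheck cc 0.971 rot -0.0006 shift mm [ 0.01 -0.01]
turncheck cc 0.997 rot -0.0001 shift mm [-0.01  0.  ]
t25.15 pos [ 638.3 -106.3  141.5] yaw -0.513 F [-0.4 -0.8 -2.7] w 0.492 | offset [-1.9521 -0.9708 -0.0677] dr [ 2.000e-04  2.400e-03 -2.821e-01] rows>=5.2
```

Turntable has not moved. Carry the second key to the dock.

>>> arm_command([
  {"offset": [-0.325, -0.162, 0], "dr": [0, 0, 0], "hand": -1},
  {"offset": [-0.325, -0.162, 0], "dr": [0, 0, 0], "hand": -1},
  {"offset": [-0.325, -0.162, 0], "dr": [0, 0, 0], "hand": -1},
  {"offset": [-0.325, -0.162, 0], "dr": [0, 0, 0], "hand": -1},
  {"offset": [-0.325, -0.162, 0], "dr": [0, 0, 0], "hand": -1},
  {"offset": [-0.325, -0.162, 0], "dr": [0, 0, 0], "hand": -1},
  {"offset": [0, 0, 0], "dr": [0, 0, -0.142], "hand": -1},
  {"offset": [0, 0, 0], "dr": [0, 0, -0.142], "hand": -1},
])

```text
time_s: 25.95
eef_pos: [490.6, 110.9, 140.9]
ee_rot: [0.0, 0.99, -0.141, -0.002]
force: [-0.4, -0.3, -1.4]
grip_width: 0.49
grip_force: 61.2
```

>>> arm_command([
  {"offset": [0, 0, 0.2], "dr": [0, 0, 0], "hand": -1},
  {"offset": [0, 0, 0.2], "dr": [0, 0, 0], "hand": -1},
  {"offset": [0, 0, 0], "dr": [0, 0, 0], "hand": -1},
  {"offset": [0, 0, 0], "dr": [0, 0, 0], "hand": -1},
  {"offset": [0, 0, 0], "dr": [0, 0, 0], "hand": -1},
  {"offset": [0, 0, 0], "dr": [0, 0, 0], "hand": -1},
])

```text
time_s: 26.55
eef_pos: [492.6, 109.9, 95.2]
ee_rot: [-0.0, 0.99, -0.144, 0.001]
force: [-0.5, -0.0, -1.1]
grip_width: 0.492
grip_force: 61.2
```

```bash
python3 -c "
from h import *
go(491.3,110.1,44,-.291)"
```

```text
t26.55 pos [492.6 109.9  95.2] yaw -0.290 F [-0.5 -0.  -1.1] w 0.492 | offset [-0.0116  0.0015  0.4266] dr [-0.0004 -0.0017  0.0019] rows>=1.0
```

>>> arm_command([
  {"offset": [-0.009, 0, 0.1], "dr": [0, 0, 0], "hand": -1},
  {"offset": [0, 0, 0.1], "dr": [0, 0, 0], "hand": -1},
  {"offset": [0, 0, 0.08], "dr": [0, 0, 0], "hand": -1},
  {"offset": [0, 0, 0.06], "dr": [0, 0, 0], "hand": -1},
  {"offset": [0, 0, 0.05], "dr": [0, 0, 0], "hand": -1},
  {"offset": [0, 0, 0], "dr": [0, 0, 0], "hand": -1},
  {"offset": [0, 0, 0], "dr": [0, 0, 0], "hand": -1},
  {"offset": [0, 0, 0], "dr": [0, 0, 0], "hand": -1},
])

```text
time_s: 27.35
eef_pos: [491.4, 110.2, 47.9]
ee_rot: [-0.0, 0.99, -0.144, 0.0]
force: [-0.0, -0.3, -1.0]
grip_width: 0.485
grip_force: 61.3
```

```bash
python3 -c "
from h import *
go(491.3,110.1,43,-.291)"
```

```text
t27.35 pos [491.4 110.2  47.9] yaw -0.290 F [-0.  -0.3 -1. ] w 0.485 | offset [-0.0008  0.0012  0.0412] dr [-0.0003 -0.0009  0.0018] rows>=0.1
```

>>> arm_command([
  {"offset": [0, 0, 0.02], "dr": [0, 0, 0], "hand": -1},
  {"offset": [0, 0, 0.015], "dr": [0, 0, 0], "hand": -1},
  {"offset": [0, 0, 0], "dr": [0, 0, 0], "hand": -1},
  {"offset": [0, 0, 0], "dr": [0, 0, 0], "hand": -1},
])

```text
time_s: 27.75
eef_pos: [491.2, 110.2, 43.4]
ee_rot: [-0.0, 0.99, -0.144, 0.0]
force: [0.5, 0.9, -1.4]
grip_width: 0.492
grip_force: 61.3
```

>>> arm_command([
  {"offset": [0, 0, 0], "dr": [0, 0, 0], "hand": 1},
  {"offset": [0, 0, 0], "dr": [0, 0, 0], "hand": 1},
  {"offset": [0, 0, 0], "dr": [0, 0, 0], "hand": 1},
  {"offset": [0, 0, 0], "dr": [0, 0, 0], "hand": 1},
  {"offset": [0, 0, 0], "dr": [0, 0, 0], "hand": 1},
  {"offset": [0, 0, 0], "dr": [0, 0, 0], "hand": 1},
])

```text
time_s: 28.35
eef_pos: [491.2, 110.2, 43.4]
ee_rot: [-0.0, 0.99, -0.144, 0.0]
force: [-0.2, 0.4, -0.2]
grip_width: 0.998
grip_force: 0.0
```

>>> arm_command([
  {"offset": [0, 0, -0.1], "dr": [0, 0, 0], "hand": 1},
  {"offset": [0, 0, -0.3], "dr": [0, 0, 0], "hand": 1},
  {"offset": [0, 0, -0.4], "dr": [0, 0, 0], "hand": 1},
  {"offset": [0, 0, -0.4], "dr": [0, 0, 0], "hand": 1},
  {"offset": [0, 0, -0.2], "dr": [0, 0, 0], "hand": 1},
  {"offset": [0, 0, 0], "dr": [0, 0, 0], "hand": 1},
  {"offset": [0, 0, 0], "dr": [0, 0, 0], "hand": 1},
])

```text
time_s: 29.05
eef_pos: [490.9, 110.2, 211.7]
ee_rot: [-0.0, 0.99, -0.144, 0.0]
force: [-0.5, 0.0, -0.4]
grip_width: 1.002
grip_force: 0.0
```

```bash
python3 - <<'E'
from h import *
c=cam('wrist');im=snap('wrist');np.savez('w7.npz',im=im,**dict(zip('KdRt',c)))
print(chamfer(im,c,518.1,102.1,-.291,52))
b=snap('top')
for g in[(634,-293,.4),(444.9,-322.3,.4)]: print(fitkey('top',b,*g),chamfer(b,cam('top'),*g,8))
go(419.1,-333.1,205,.4)
E
```

```text
(array([ 5.18155e+02,  1.02667e+02, -2.84000e-01]), np.float64(0.429))
(array([ 6.34487322e+02, -2.92375381e+02,  4.09161137e-01]), np.float64(0.79937402839285)) (array([ 6.34085e+02, -2.92008e+02,  3.70000e-01]), np.float64(1.984))
(array([ 4.45523124e+02, -3.22103267e+02,  3.96570181e-01]), np.float64(0.8473961084151764)) (array([ 4.44886e+02, -3.21555e+02,  3.78000e-01]), np.float64(1.612))
t29.15 pos [490.6 110.2 210.4] yaw -0.290 F [-0.5  0.7 -0.1] w 1.000 | offset [0.4841 3.7106 0.0463] dr [-2.000e-04  2.800e-03 -8.779e-01] rows>=9.0
```

Second key is seated: fitted at (518.2,102.7) against the hole at (518.1,102.1). On to the third.

>>> arm_command([
  {"offset": [0.048, 0.371, 0], "dr": [0, 0, 0], "hand": 1},
  {"offset": [0.048, 0.371, 0], "dr": [0, 0, 0], "hand": 1},
  {"offset": [0.048, 0.371, 0], "dr": [0, 0, 0], "hand": 1},
  {"offset": [0.048, 0.371, 0], "dr": [0, 0, 0], "hand": 1},
  {"offset": [0.048, 0.371, 0], "dr": [0, 0, 0], "hand": 1},
  {"offset": [0.048, 0.371, 0], "dr": [0, 0, 0], "hand": 1},
  {"offset": [0.048, 0.371, 0], "dr": [0, 0, 0], "hand": 1},
  {"offset": [0.048, 0.371, 0], "dr": [0, 0, 0], "hand": 1},
])

```text
time_s: 29.95
eef_pos: [432.6, -245.8, 210.3]
ee_rot: [-0.001, 0.99, -0.144, -0.001]
force: [1.1, -0.5, 0.7]
grip_width: 0.997
grip_force: 0.0
```

>>> arm_command([
  {"offset": [0.048, 0.371, 0.02], "dr": [0, 0, 0], "hand": 1},
  {"offset": [0.048, 0.371, 0.02], "dr": [0, 0, 0], "hand": 1},
  {"offset": [0, 0, 0], "dr": [0, 0, -0.175], "hand": 1},
  {"offset": [0, 0, 0], "dr": [0, 0, -0.175], "hand": 1},
  {"offset": [0, 0, 0], "dr": [0, 0, -0.175], "hand": 1},
  {"offset": [0, 0, 0], "dr": [0, 0, -0.175], "hand": 1},
  {"offset": [0, 0, 0], "dr": [0, 0, -0.175], "hand": 1},
])

```text
time_s: 30.65
eef_pos: [418.9, -332.6, 205.3]
ee_rot: [-0.001, 0.98, 0.2, -0.001]
force: [0.4, 0.2, -0.1]
grip_width: 1.002
grip_force: 0.0
```

>>> arm_command([
  {"offset": [0, 0, 0], "dr": [0, 0, 0], "hand": 1},
  {"offset": [0, 0, 0], "dr": [0, 0, 0], "hand": 1},
  {"offset": [0, 0, 0], "dr": [0, 0, 0], "hand": 1},
])

```text
time_s: 30.95
eef_pos: [419.1, -332.8, 206.2]
ee_rot: [-0.0, 0.981, 0.196, -0.0]
force: [0.4, 0.4, 0.2]
grip_width: 1.001
grip_force: 0.0
```

```bash
python3 -c "
from h import *
lk(445,-322,.395)"
```

```text
key [ 4.44845e+02 -3.20834e+02  3.87000e-01] 0.411 corr (array([ 4.42248566e+02, -3.22172197e+02,  3.97115512e-01]), np.float64(0.716583821381196)) grip [ 418.91572708 -331.40153548]
t31.00 pos [ 419.2 -332.8  206.3] yaw 0.396 F [-0.2 -0.7  0.1] w 1.003 | offset [ 0.0029 -0.0109  1.7233] dr [-0.0007  0.0002  0.0109] rows>=4.1
```

```bash
python3 - <<'E'
from h import *
d=np.load('lk.npz');c=[d[k] for k in 'KdRt'];im=d['im']
cx,cy,h,res=420,-332,60,.2
o=np.ascontiguousarray(ortho('',im,8,cx,cy,h,res,c))
for p,col in(((444.85,-320.83,.387),(255,0,0)),((442.25,-322.17,.397),(0,0,255))):
    m=keymask(0,p[2],p[0],p[1],cx,cy,h,res).astype(np.uint8)
    cv2.drawContours(o,cv2.findContours(m,cv2.RETR_LIST,cv2.CHAIN_APPROX_NONE)[0],-1,col,1)
cv2.imwrite('pics/k4.png',o[:,:,::-1])
E
```

```text
(no output)
```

View pics/k4.png

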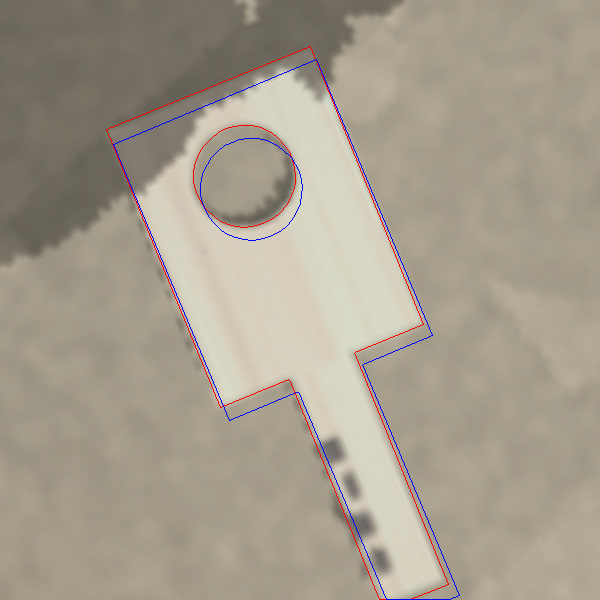

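The red (chamfer) outline matches the plain steel key and its eyelet at (245,176). I'll use it.

>>> arm_command([
  {"offset": [0.003, -0.011, 0.3], "dr": [0, 0, 0.011], "hand": 1},
  {"offset": [0, 0, 0.35], "dr": [0, 0, 0], "hand": 1},
  {"offset": [0, 0, 0.35], "dr": [0, 0, 0], "hand": 1},
  {"offset": [0, 0, 0.35], "dr": [0, 0, 0], "hand": 1},
  {"offset": [0, 0, 0.2], "dr": [0, 0, 0], "hand": 1},
  {"offset": [0, 0, 0.1], "dr": [0, 0, 0], "hand": 1},
  {"offset": [0, 0, 0.07], "dr": [0, 0, 0], "hand": 1},
  {"offset": [0, 0, 0], "dr": [0, 0, 0], "hand": 1},
])

```text
time_s: 31.8
eef_pos: [419.1, -331.6, 0.2]
ee_rot: [-0.0, 0.981, 0.193, -0.0]
force: [0.1, -0.8, -0.5]
grip_width: 0.999
grip_force: 0.0
```

>>> arm_command([
  {"offset": [0, 0, 0], "dr": [0, 0, 0], "hand": 1},
  {"offset": [0, 0, 0], "dr": [0, 0, 0], "hand": 1},
  {"offset": [0, 0, 0], "dr": [0, 0, 0], "hand": 1},
])

```text
time_s: 32.1
eef_pos: [419.4, -331.9, 1.0]
ee_rot: [0.001, 0.981, 0.193, 0.0]
force: [-0.3, 0.8, 0.3]
grip_width: 0.998
grip_force: 0.0
```

>>> arm_command([
  {"offset": [0, 0, 0.017], "dr": [0, 0, 0], "hand": 1},
  {"offset": [0, 0, 0], "dr": [0, 0, 0], "hand": 1},
  {"offset": [0, 0, 0], "dr": [0, 0, 0], "hand": 1},
])

```text
time_s: 32.4
eef_pos: [419.1, -331.5, -1.9]
ee_rot: [-0.0, 0.981, 0.193, -0.0]
force: [-0.0, -0.2, -0.7]
grip_width: 0.997
grip_force: 0.0
```

>>> arm_command([
  {"offset": [0, 0, 0], "dr": [0, 0, 0], "hand": -1},
  {"offset": [0, 0, 0], "dr": [0, 0, 0], "hand": -1},
  {"offset": [0, 0, 0], "dr": [0, 0, 0], "hand": -1},
  {"offset": [0, 0, 0], "dr": [0, 0, 0], "hand": -1},
  {"offset": [0, 0, 0], "dr": [0, 0, 0], "hand": -1},
  {"offset": [0, 0, 0], "dr": [0, 0, 0], "hand": -1},
  {"offset": [0, 0, 0], "dr": [0, 0, 0], "hand": -1},
])

```text
time_s: 33.1
eef_pos: [419.3, -331.8, -1.4]
ee_rot: [0.0, 0.981, 0.193, 0.0]
force: [-0.5, 0.0, 5.7]
grip_width: 0.49
grip_force: 61.4
```

>>> arm_command([
  {"offset": [0, 0, -0.1], "dr": [0, 0, 0], "hand": -1},
  {"offset": [0, 0, -0.3], "dr": [0, 0, 0], "hand": -1},
  {"offset": [0, 0, -0.4], "dr": [0, 0, 0], "hand": -1},
  {"offset": [0, 0, -0.4], "dr": [0, 0, 0], "hand": -1},
  {"offset": [0, 0, 0], "dr": [0, 0, 0], "hand": -1},
  {"offset": [0, 0, 0], "dr": [0, 0, 0], "hand": -1},
])

```text
time_s: 33.7
eef_pos: [419.1, -331.6, 143.0]
ee_rot: [0.001, 0.981, 0.193, 0.0]
force: [-0.1, -0.2, -1.3]
grip_width: 0.493
grip_force: 61.2
```

```bash
python3 -c "
from h import *
turncheck(snap('top'))
go(491.3,110.1,145,-.291)"
```

```text
turncheck cc 0.999 rot 0.0001 shift mm [-0.    0.01]
t33.75 pos [ 418.7 -331.1  141.7] yaw 0.389 F [ 0.2  0.9 -1.4] w 0.489 | offset [ 1.9543 -3.1724 -0.0251] dr [-0.0012  0.0009  0.8659] rows>=8.9
```

>>> arm_command([
  {"offset": [0.196, -0.317, 0], "dr": [0, 0, 0], "hand": -1},
  {"offset": [0.196, -0.317, 0], "dr": [0, 0, 0], "hand": -1},
  {"offset": [0.196, -0.317, 0], "dr": [0, 0, 0], "hand": -1},
  {"offset": [0.196, -0.317, 0], "dr": [0, 0, 0], "hand": -1},
  {"offset": [0.196, -0.317, 0], "dr": [0, 0, 0], "hand": -1},
  {"offset": [0.196, -0.317, 0], "dr": [0, 0, 0], "hand": -1},
  {"offset": [0.196, -0.317, 0], "dr": [0, 0, 0], "hand": -1},
  {"offset": [0.196, -0.317, 0], "dr": [0, 0, 0], "hand": -1},
])

```text
time_s: 34.55
eef_pos: [476.9, 23.4, 140.7]
ee_rot: [-0.001, 0.981, 0.193, -0.001]
force: [0.2, -0.6, -1.2]
grip_width: 0.493
grip_force: 61.2
```

>>> arm_command([
  {"offset": [0.196, -0.317, 0], "dr": [0, 0, 0], "hand": -1},
  {"offset": [0.196, -0.317, 0], "dr": [0, 0, 0], "hand": -1},
  {"offset": [0, 0, 0], "dr": [0, 0, 0.173], "hand": -1},
  {"offset": [0, 0, 0], "dr": [0, 0, 0.173], "hand": -1},
  {"offset": [0, 0, 0], "dr": [0, 0, 0.173], "hand": -1},
  {"offset": [0, 0, 0], "dr": [0, 0, 0.173], "hand": -1},
  {"offset": [0, 0, 0], "dr": [0, 0, 0.173], "hand": -1},
  {"offset": [0, 0, 0], "dr": [0, 0, 0], "hand": -1},
])

```text
time_s: 35.35
eef_pos: [491.6, 109.6, 140.6]
ee_rot: [0.0, 0.989, -0.145, -0.002]
force: [-0.0, -0.3, -1.4]
grip_width: 0.494
grip_force: 61.3
```

>>> arm_command([
  {"offset": [0, 0, 0.2], "dr": [0, 0, 0], "hand": -1},
  {"offset": [0, 0, 0.2], "dr": [0, 0, 0], "hand": -1},
  {"offset": [0, 0, 0], "dr": [0, 0, 0], "hand": -1},
  {"offset": [0, 0, 0], "dr": [0, 0, 0], "hand": -1},
  {"offset": [0, 0, 0], "dr": [0, 0, 0], "hand": -1},
  {"offset": [0, 0, 0], "dr": [0, 0, 0], "hand": -1},
])

```text
time_s: 35.95
eef_pos: [492.9, 109.6, 95.1]
ee_rot: [-0.0, 0.99, -0.144, 0.001]
force: [0.5, 0.4, -1.9]
grip_width: 0.491
grip_force: 61.3
```

```bash
python3 -c "
from h import *
go(491.5,110,51,-.291)"
```

```text
t35.95 pos [492.9 109.6  95.1] yaw -0.290 F [ 0.5  0.4 -1.9] w 0.491 | offset [-0.0129  0.0007  0.3676] dr [-0.0006 -0.0022  0.0018] rows>=0.9
```

>>> arm_command([
  {"offset": [-0.01, 0, 0.1], "dr": [0, 0, 0], "hand": -1},
  {"offset": [0, 0, 0.1], "dr": [0, 0, 0], "hand": -1},
  {"offset": [0, 0, 0.08], "dr": [0, 0, 0], "hand": -1},
  {"offset": [0, 0, 0.04], "dr": [0, 0, 0], "hand": -1},
  {"offset": [0, 0, 0.02], "dr": [0, 0, 0], "hand": -1},
  {"offset": [0, 0, 0], "dr": [0, 0, 0], "hand": -1},
  {"offset": [0, 0, 0], "dr": [0, 0, 0], "hand": -1},
  {"offset": [0, 0, 0], "dr": [0, 0, 0], "hand": -1},
])

```text
time_s: 36.75
eef_pos: [491.5, 110.0, 53.7]
ee_rot: [-0.0, 0.989, -0.145, 0.0]
force: [0.0, -0.3, -0.8]
grip_width: 0.495
grip_force: 61.3
```

```bash
python3 -c "
from h import *
go(491.5,110,51,-.291)"
```

```text
t36.75 pos [491.5 110.   53.7] yaw -0.290 F [ 0.  -0.3 -0.8] w 0.495 | offset [ 0.0001 -0.0001  0.0222] dr [-0.0002 -0.0009  0.001 ] rows>=0.1
```

>>> arm_command([
  {"offset": [0, 0, 0.012], "dr": [0, 0, 0], "hand": -1},
  {"offset": [0, 0, 0.01], "dr": [0, 0, 0], "hand": -1},
  {"offset": [0, 0, 0], "dr": [0, 0, 0], "hand": -1},
  {"offset": [0, 0, 0], "dr": [0, 0, 0], "hand": -1},
])

```text
time_s: 37.15
eef_pos: [491.3, 110.0, 50.7]
ee_rot: [-0.0, 0.989, -0.145, -0.0]
force: [-0.4, -0.1, 0.1]
grip_width: 0.49
grip_force: 61.4
```

>>> arm_command([
  {"offset": [0, 0, 0], "dr": [0, 0, 0], "hand": 1},
  {"offset": [0, 0, 0], "dr": [0, 0, 0], "hand": 1},
  {"offset": [0, 0, 0], "dr": [0, 0, 0], "hand": 1},
  {"offset": [0, 0, 0], "dr": [0, 0, 0], "hand": 1},
  {"offset": [0, 0, 0], "dr": [0, 0, 0], "hand": 1},
  {"offset": [0, 0, 0], "dr": [0, 0, 0], "hand": 1},
])

```text
time_s: 37.75
eef_pos: [491.3, 110.0, 50.7]
ee_rot: [0.0, 0.989, -0.145, -0.0]
force: [-0.4, -0.7, -0.3]
grip_width: 0.998
grip_force: 0.0
```

>>> arm_command([
  {"offset": [0, 0, -0.1], "dr": [0, 0, 0], "hand": 1},
  {"offset": [0, 0, -0.3], "dr": [0, 0, 0], "hand": 1},
  {"offset": [0, 0, -0.4], "dr": [0, 0, 0], "hand": 1},
  {"offset": [0, 0, -0.4], "dr": [0, 0, 0], "hand": 1},
  {"offset": [0, 0, -0.15], "dr": [0, 0, 0], "hand": 1},
  {"offset": [0, 0, 0], "dr": [0, 0, 0], "hand": 1},
  {"offset": [0, 0, 0], "dr": [0, 0, 0], "hand": 1},
])

```text
time_s: 38.45
eef_pos: [490.9, 110.0, 212.5]
ee_rot: [0.0, 0.989, -0.145, -0.0]
force: [0.6, -0.3, -0.7]
grip_width: 1.0
grip_force: 0.0
```

```bash
python3 - <<'E'
from h import *
c=cam('wrist');im=snap('wrist')
print(chamfer(im,c,518.1,102.1,-.291,60))
b=snap('top')
g=(634.3,-292.3,.4);p,s=fitkey('top',b,*g);print(p,s)
go(p[0]-26.9,p[1]-11.5,205,.41)
E
```

```text
(array([ 5.17866e+02,  1.02455e+02, -2.88000e-01]), np.float64(0.405))
[ 6.33841128e+02 -2.92609301e+02  4.10462735e-01] 0.8035824711537627
t38.55 pos [490.6 110.  211.5] yaw -0.290 F [-1.5 -0.6 -0.4] w 0.998 | offset [1.9169 3.0285 0.0513] dr [-2.000e-04  3.400e-03 -8.917e-01] rows>=8.6
```

Third key is seated (517.9,102.5). Now the last key.

>>> arm_command([
  {"offset": [0.19, 0.3, 0], "dr": [0, 0, 0], "hand": 1},
  {"offset": [0.19, 0.3, 0], "dr": [0, 0, 0], "hand": 1},
  {"offset": [0.19, 0.3, 0], "dr": [0, 0, 0], "hand": 1},
  {"offset": [0.19, 0.3, 0], "dr": [0, 0, 0], "hand": 1},
  {"offset": [0.19, 0.3, 0], "dr": [0, 0, 0], "hand": 1},
  {"offset": [0.19, 0.3, 0], "dr": [0, 0, 0], "hand": 1},
  {"offset": [0.19, 0.3, 0], "dr": [0, 0, 0], "hand": 1},
  {"offset": [0.19, 0.3, 0], "dr": [0, 0, 0], "hand": 1},
])

```text
time_s: 39.35
eef_pos: [583.4, -219.8, 211.2]
ee_rot: [-0.001, 0.989, -0.145, -0.001]
force: [0.1, 0.7, 0.4]
grip_width: 0.999
grip_force: 0.0
```

>>> arm_command([
  {"offset": [0.19, 0.3, 0.02], "dr": [0, 0, 0], "hand": 1},
  {"offset": [0.19, 0.3, 0.02], "dr": [0, 0, 0], "hand": 1},
  {"offset": [0, 0, 0], "dr": [0, 0, -0.178], "hand": 1},
  {"offset": [0, 0, 0], "dr": [0, 0, -0.178], "hand": 1},
  {"offset": [0, 0, 0], "dr": [0, 0, -0.178], "hand": 1},
  {"offset": [0, 0, 0], "dr": [0, 0, -0.178], "hand": 1},
  {"offset": [0, 0, 0], "dr": [0, 0, -0.178], "hand": 1},
])

```text
time_s: 40.05
eef_pos: [606.3, -300.0, 206.1]
ee_rot: [-0.001, 0.979, 0.206, -0.001]
force: [0.2, 0.5, 1.0]
grip_width: 1.001
grip_force: 0.0
```

>>> arm_command([
  {"offset": [0, 0, 0], "dr": [0, 0, 0], "hand": 1},
  {"offset": [0, 0, 0], "dr": [0, 0, 0], "hand": 1},
  {"offset": [0, 0, 0], "dr": [0, 0, 0], "hand": 1},
])

```text
time_s: 40.35
eef_pos: [606.6, -300.2, 207.3]
ee_rot: [-0.0, 0.979, 0.202, -0.0]
force: [-0.6, -1.4, 0.9]
grip_width: 0.999
grip_force: 0.0
```

```bash
python3 -c "
from h import *
lk(633,-291.5,.41)"
```

```text
key [ 6.33022e+02 -2.91286e+02  3.78000e-01] 0.454 corr (array([ 6.31838197e+02, -2.91766188e+02,  3.99004121e-01]), np.float64(0.7616062951834215)) grip [ 606.99867068 -301.61974719]
t40.40 pos [ 606.6 -300.2  207.5] yaw 0.407 F [-0.5 -0.6  0. ] w 1.001 | offset [-1.1000e-03  1.3100e-02  1.7337e+00] dr [-0.0006  0.0004  0.0363] rows>=4.2
```

>>> arm_command([
  {"offset": [0, 0.012, 0.3], "dr": [0, 0, 0.03], "hand": 1},
  {"offset": [0, 0, 0.35], "dr": [0, 0, 0], "hand": 1},
  {"offset": [0, 0, 0.35], "dr": [0, 0, 0], "hand": 1},
  {"offset": [0, 0, 0.35], "dr": [0, 0, 0], "hand": 1},
  {"offset": [0, 0, 0.2], "dr": [0, 0, 0], "hand": 1},
  {"offset": [0, 0, 0.1], "dr": [0, 0, 0], "hand": 1},
  {"offset": [0, 0, 0.07], "dr": [0, 0, 0], "hand": 1},
  {"offset": [0, 0, 0], "dr": [0, 0, 0], "hand": 1},
])

```text
time_s: 41.2
eef_pos: [607.3, -301.6, 1.5]
ee_rot: [0.0, 0.982, 0.191, 0.0]
force: [0.2, 0.1, 0.5]
grip_width: 1.001
grip_force: 0.0
```

>>> arm_command([
  {"offset": [0, 0, 0.005], "dr": [0, 0, 0], "hand": 1},
  {"offset": [0, 0, 0], "dr": [0, 0, 0], "hand": 1},
  {"offset": [0, 0, 0], "dr": [0, 0, 0], "hand": 1},
])

```text
time_s: 41.5
eef_pos: [607.6, -301.8, 1.9]
ee_rot: [0.001, 0.982, 0.191, 0.001]
force: [0.5, 0.3, -0.4]
grip_width: 1.003
grip_force: 0.0
```

>>> arm_command([
  {"offset": [0, 0, 0.022], "dr": [0, 0, 0], "hand": 1},
  {"offset": [0, 0, 0], "dr": [0, 0, 0], "hand": 1},
  {"offset": [0, 0, 0], "dr": [0, 0, 0], "hand": 1},
  {"offset": [0, 0, 0], "dr": [0, 0, 0], "hand": 1},
])

```text
time_s: 41.9
eef_pos: [607.2, -301.6, -1.7]
ee_rot: [-0.0, 0.982, 0.191, 0.0]
force: [0.3, -0.3, 0.4]
grip_width: 0.997
grip_force: 0.0
```

>>> arm_command([
  {"offset": [0, 0, 0], "dr": [0, 0, 0], "hand": -1},
  {"offset": [0, 0, 0], "dr": [0, 0, 0], "hand": -1},
  {"offset": [0, 0, 0], "dr": [0, 0, 0], "hand": -1},
  {"offset": [0, 0, 0], "dr": [0, 0, 0], "hand": -1},
  {"offset": [0, 0, 0], "dr": [0, 0, 0], "hand": -1},
  {"offset": [0, 0, 0], "dr": [0, 0, 0], "hand": -1},
  {"offset": [0, 0, 0], "dr": [0, 0, 0], "hand": -1},
])

```text
time_s: 42.6
eef_pos: [607.5, -301.7, -1.3]
ee_rot: [0.0, 0.982, 0.191, 0.0]
force: [-0.3, -0.2, 5.3]
grip_width: 0.492
grip_force: 61.4
```

>>> arm_command([
  {"offset": [0, 0, -0.1], "dr": [0, 0, 0], "hand": -1},
  {"offset": [0, 0, -0.3], "dr": [0, 0, 0], "hand": -1},
  {"offset": [0, 0, -0.4], "dr": [0, 0, 0], "hand": -1},
  {"offset": [0, 0, -0.4], "dr": [0, 0, 0], "hand": -1},
  {"offset": [0, 0, 0], "dr": [0, 0, 0], "hand": -1},
  {"offset": [0, 0, 0], "dr": [0, 0, 0], "hand": -1},
])

```text
time_s: 43.2
eef_pos: [607.2, -301.6, 143.2]
ee_rot: [0.0, 0.982, 0.191, 0.0]
force: [0.6, -0.3, -1.9]
grip_width: 0.492
grip_force: 61.2
```

```bash
python3 -c "
from h import *
turncheck(snap('top'))
go(491.5,110.1,145,-.291)"
```

```text
turncheck cc 0.976 rot 0.0000 shift mm [-0.01 -0.01]
t43.25 pos [ 606.8 -301.2  141.5] yaw 0.385 F [ 0.6 -0.2 -2.2] w 0.491 | offset [ 0.3975 -3.5373 -0.0246] dr [-0.0014  0.0018  0.8609] rows>=8.5
```

>>> arm_command([
  {"offset": [0.04, -0.354, 0], "dr": [0, 0, 0], "hand": -1},
  {"offset": [0.04, -0.354, 0], "dr": [0, 0, 0], "hand": -1},
  {"offset": [0.04, -0.354, 0], "dr": [0, 0, 0], "hand": -1},
  {"offset": [0.04, -0.354, 0], "dr": [0, 0, 0], "hand": -1},
  {"offset": [0.04, -0.354, 0], "dr": [0, 0, 0], "hand": -1},
  {"offset": [0.04, -0.354, 0], "dr": [0, 0, 0], "hand": -1},
  {"offset": [0.04, -0.354, 0], "dr": [0, 0, 0], "hand": -1},
  {"offset": [0.04, -0.354, 0], "dr": [0, 0, 0], "hand": -1},
])

```text
time_s: 44.05
eef_pos: [513.5, 29.5, 140.7]
ee_rot: [-0.001, 0.982, 0.191, -0.002]
force: [0.3, -0.2, -0.8]
grip_width: 0.491
grip_force: 61.3
```

>>> arm_command([
  {"offset": [0.04, -0.354, 0], "dr": [0, 0, 0], "hand": -1},
  {"offset": [0.04, -0.354, 0], "dr": [0, 0, 0], "hand": -1},
  {"offset": [0, 0, 0], "dr": [0, 0, 0.172], "hand": -1},
  {"offset": [0, 0, 0], "dr": [0, 0, 0.172], "hand": -1},
  {"offset": [0, 0, 0], "dr": [0, 0, 0.172], "hand": -1},
  {"offset": [0, 0, 0], "dr": [0, 0, 0.172], "hand": -1},
  {"offset": [0, 0, 0], "dr": [0, 0, 0.172], "hand": -1},
  {"offset": [0, 0, 0], "dr": [0, 0, 0], "hand": -1},
])

```text
time_s: 44.85
eef_pos: [491.3, 110.2, 140.8]
ee_rot: [0.0, 0.989, -0.145, -0.002]
force: [0.3, 0.4, -1.5]
grip_width: 0.494
grip_force: 61.4
```

>>> arm_command([
  {"offset": [0, 0, 0.2], "dr": [0, 0, 0], "hand": -1},
  {"offset": [0, 0, 0.2], "dr": [0, 0, 0], "hand": -1},
  {"offset": [0, 0, 0], "dr": [0, 0, 0], "hand": -1},
  {"offset": [0, 0, 0], "dr": [0, 0, 0], "hand": -1},
  {"offset": [0, 0, 0], "dr": [0, 0, 0], "hand": -1},
  {"offset": [0, 0, 0], "dr": [0, 0, 0], "hand": -1},
])

```text
time_s: 45.45
eef_pos: [492.6, 110.2, 95.2]
ee_rot: [-0.0, 0.99, -0.144, 0.001]
force: [0.2, -0.9, 0.1]
grip_width: 0.491
grip_force: 61.4
```

```bash
python3 -c "
from h import *
go(491.7,110,59,-.291)"
```

```text
t45.45 pos [492.6 110.2  95.2] yaw -0.290 F [ 0.2 -0.9  0.1] w 0.491 | offset [-0.0074  0.0038  0.3017] dr [-0.0006 -0.002   0.0018] rows>=0.7
```

>>> arm_command([
  {"offset": [-0.005, 0.002, 0.1], "dr": [0, 0, 0], "hand": -1},
  {"offset": [0, 0, 0.08], "dr": [0, 0, 0], "hand": -1},
  {"offset": [0, 0, 0.06], "dr": [0, 0, 0], "hand": -1},
  {"offset": [0, 0, 0.035], "dr": [0, 0, 0], "hand": -1},
  {"offset": [0, 0, 0], "dr": [0, 0, 0], "hand": -1},
  {"offset": [0, 0, 0], "dr": [0, 0, 0], "hand": -1},
  {"offset": [0, 0, 0], "dr": [0, 0, 0], "hand": -1},
])

```text
time_s: 46.15
eef_pos: [491.7, 110.1, 61.5]
ee_rot: [-0.0, 0.989, -0.145, 0.0]
force: [-0.4, -0.5, -0.8]
grip_width: 0.492
grip_force: 61.4
```

```bash
python3 -c "
from h import *
go(491.7,110,58.8,-.291)"
```

```text
t46.15 pos [491.7 110.1  61.5] yaw -0.290 F [-0.4 -0.5 -0.8] w 0.492 | offset [0.0003 0.0011 0.0229] dr [-0.0002 -0.0008  0.0009] rows>=0.1
```

>>> arm_command([
  {"offset": [0, 0, 0.012], "dr": [0, 0, 0], "hand": -1},
  {"offset": [0, 0, 0.01], "dr": [0, 0, 0], "hand": -1},
  {"offset": [0, 0, 0], "dr": [0, 0, 0], "hand": -1},
  {"offset": [0, 0, 0], "dr": [0, 0, 0], "hand": -1},
])

```text
time_s: 46.55
eef_pos: [491.6, 110.1, 58.7]
ee_rot: [-0.0, 0.989, -0.145, 0.0]
force: [-0.0, -0.6, 0.8]
grip_width: 0.493
grip_force: 61.5
```

>>> arm_command([
  {"offset": [0, 0, 0], "dr": [0, 0, 0], "hand": 1},
  {"offset": [0, 0, 0], "dr": [0, 0, 0], "hand": 1},
  {"offset": [0, 0, 0], "dr": [0, 0, 0], "hand": 1},
  {"offset": [0, 0, 0], "dr": [0, 0, 0], "hand": 1},
  {"offset": [0, 0, 0], "dr": [0, 0, 0], "hand": 1},
  {"offset": [0, 0, 0], "dr": [0, 0, 0], "hand": 1},
])

```text
time_s: 47.15
eef_pos: [491.5, 110.1, 58.6]
ee_rot: [-0.0, 0.989, -0.145, -0.0]
force: [0.2, 0.0, 0.2]
grip_width: 1.0
grip_force: 0.0
```

>>> arm_command([
  {"offset": [0, 0, -0.1], "dr": [0, 0, 0], "hand": 1},
  {"offset": [0, 0, -0.3], "dr": [0, 0, 0], "hand": 1},
  {"offset": [0, 0, -0.4], "dr": [0, 0, 0], "hand": 1},
  {"offset": [0, 0, -0.4], "dr": [0, 0, 0], "hand": 1},
  {"offset": [0, 0, -0.1], "dr": [0, 0, 0], "hand": 1},
  {"offset": [0, 0, 0], "dr": [0, 0, 0], "hand": 1},
  {"offset": [0, 0, 0], "dr": [0, 0, 0], "hand": 1},
])

```text
time_s: 47.85
eef_pos: [490.9, 110.1, 213.6]
ee_rot: [0.0, 0.989, -0.145, -0.001]
force: [0.6, 0.8, -0.2]
grip_width: 1.003
grip_force: 0.0
```

```bash
python3 - <<'E'
from h import *
c=cam('wrist');im=snap('wrist')
print(chamfer(im,c,518.1,102.1,-.291,68))
turncheck(snap('top'))
A=ortho('',im,68,500,105,75,.25,c)
cv2.imwrite('pics/stack.png',A[:,:,::-1])
go(460.3,385.2,215,-.294)
E
```

```text
(array([ 5.18048e+02,  1.02438e+02, -2.95000e-01]), np.float64(0.321))
turncheck cc 0.182 rot -0.0097 shift mm [-0.95 -3.36]
t47.95 pos [490.8 110.1 213. ] yaw -0.290 F [-0.3 -0.3 -0.1] w 1.001 | offset [-0.8997 -2.1239 -0.0161] dr [0.0012 0.004  0.0046] rows>=5.5
```

View pics/stack.png

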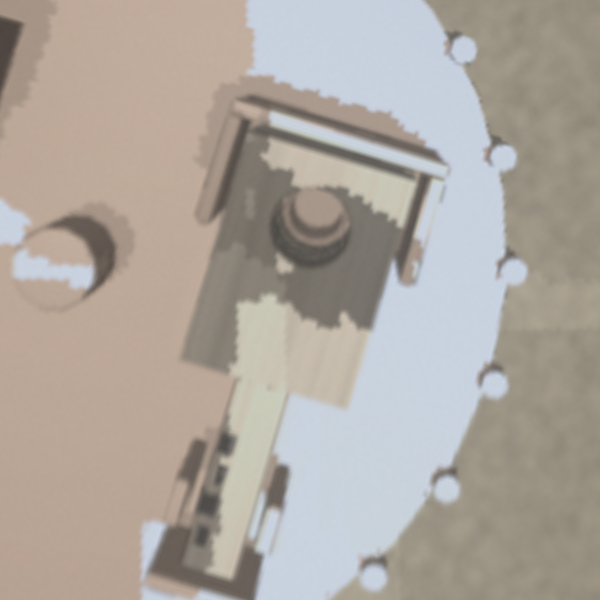

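All four keys are stacked, with the eyelets at (310,225) clear over the hole. Fetch the pin (the last turn-check was obscured by the arm, so ignore it).

>>> arm_command([
  {"offset": [-0.15, -0.354, 0], "dr": [0, 0, 0], "hand": 1},
  {"offset": [-0.15, -0.354, 0], "dr": [0, 0, 0], "hand": 1},
  {"offset": [-0.15, -0.354, 0], "dr": [0, 0, 0], "hand": 1},
  {"offset": [-0.15, -0.354, 0], "dr": [0, 0, 0], "hand": 1},
  {"offset": [-0.15, -0.354, 0], "dr": [0, 0, 0], "hand": 1},
  {"offset": [-0.15, -0.354, 0], "dr": [0, 0, 0.004], "hand": 1},
  {"offset": [0, 0, 0.3], "dr": [0, 0, 0], "hand": 1},
  {"offset": [0, 0, 0.3], "dr": [0, 0, 0], "hand": 1},
])

```text
time_s: 48.75
eef_pos: [460.1, 386.4, 140.3]
ee_rot: [0.0, 0.989, -0.145, -0.0]
force: [1.4, 0.3, -0.5]
grip_width: 1.002
grip_force: 0.0
```

>>> arm_command([
  {"offset": [0, 0, 0], "dr": [0, 0, 0], "hand": 1},
  {"offset": [0, 0, 0], "dr": [0, 0, 0], "hand": 1},
  {"offset": [0, 0, 0], "dr": [0, 0, 0], "hand": 1},
])

```text
time_s: 49.05
eef_pos: [461.8, 385.4, 144.4]
ee_rot: [-0.001, 0.989, -0.146, 0.001]
force: [-0.0, -1.1, 0.3]
grip_width: 1.002
grip_force: 0.0
```

```bash
python3 - <<'E'
from h import *
turncheck(snap('top'))
go(460.3,385.2,77.4,-.294)
E
```

```text
turncheck cc 0.997 rot 0.0001 shift mm [-0.   -0.01]
t49.10 pos [461.9 385.4 144.5] yaw -0.294 F [-0.   0.8  0.4] w 0.998 | offset [-0.0131  0.0068  0.5594] dr [-0.0028 -0.0028  0.0001] rows>=1.3
```

>>> arm_command([
  {"offset": [-0.01, 0.004, 0.2], "dr": [0, 0, 0], "hand": 1},
  {"offset": [0, 0, 0.2], "dr": [0, 0, 0], "hand": 1},
  {"offset": [0, 0, 0.13], "dr": [0, 0, 0], "hand": 1},
  {"offset": [0, 0, 0], "dr": [0, 0, 0], "hand": 1},
  {"offset": [0, 0, 0], "dr": [0, 0, 0], "hand": 1},
  {"offset": [0, 0, 0], "dr": [0, 0, 0], "hand": 1},
])

```text
time_s: 49.7
eef_pos: [460.5, 385.5, 80.7]
ee_rot: [-0.001, 0.989, -0.146, 0.001]
force: [-0.3, 0.7, 0.3]
grip_width: 1.002
grip_force: 0.0
```

```bash
python3 - <<'E'
from h import *
go(460.3,385.2,77.4,-.294)
E
```

```text
t49.70 pos [460.5 385.5  80.7] yaw -0.294 F [-0.3  0.7  0.3] w 1.002 | offset [-0.0005  0.0029  0.0278] dr [-0.0026 -0.0025  0.0006] rows>=0.1
```

>>> arm_command([
  {"offset": [0, 0.002, 0.025], "dr": [0, 0, 0], "hand": 1},
  {"offset": [0, 0, 0], "dr": [0, 0, 0], "hand": 1},
  {"offset": [0, 0, 0], "dr": [0, 0, 0], "hand": 1},
])

```text
time_s: 50.0
eef_pos: [459.7, 384.9, 76.2]
ee_rot: [-0.0, 0.989, -0.146, 0.0]
force: [0.6, -0.7, 0.2]
grip_width: 1.001
grip_force: 0.0
```

>>> arm_command([
  {"offset": [0, 0, 0], "dr": [0, 0, 0], "hand": -1},
  {"offset": [0, 0, 0], "dr": [0, 0, 0], "hand": -1},
  {"offset": [0, 0, 0], "dr": [0, 0, 0], "hand": -1},
  {"offset": [0, 0, 0], "dr": [0, 0, 0], "hand": -1},
  {"offset": [0, 0, 0], "dr": [0, 0, 0], "hand": -1},
  {"offset": [0, 0, 0], "dr": [0, 0, 0], "hand": -1},
  {"offset": [0, 0, 0], "dr": [0, 0, 0], "hand": -1},
], grip_force=40)

```text
time_s: 50.7
eef_pos: [459.6, 384.9, 76.1]
ee_rot: [-0.0, 0.989, -0.146, 0.0]
force: [-0.2, -1.5, 2.3]
grip_width: 0.276
grip_force: 42.5
```

```bash
python3 - <<'E'
from h import *
go(460.3,385.2,187,-.294)
E
```

```text
t50.70 pos [459.6 384.9  76.1] yaw -0.293 F [-0.2 -1.5  2.3] w 0.276 | offset [ 0.0046 -0.004  -0.9241] dr [-0.     -0.0001  0.0007] rows>=2.2
```

>>> arm_command([
  {"offset": [0, 0, -0.1], "dr": [0, 0, 0], "hand": -1},
  {"offset": [0, 0, -0.15], "dr": [0, 0, 0], "hand": -1},
  {"offset": [0, 0, -0.15], "dr": [0, 0, 0], "hand": -1},
  {"offset": [0, 0, -0.2], "dr": [0, 0, 0], "hand": -1},
  {"offset": [0, 0, -0.3], "dr": [0, 0, 0], "hand": -1},
  {"offset": [0, 0, -0.1], "dr": [0, 0, 0], "hand": -1},
  {"offset": [0, 0, 0], "dr": [0, 0, 0], "hand": -1},
  {"offset": [0, 0, 0], "dr": [0, 0, 0], "hand": -1},
])

```text
time_s: 51.5
eef_pos: [459.2, 384.7, 194.8]
ee_rot: [0.001, 0.989, -0.146, -0.001]
force: [1.2, -0.3, -1.8]
grip_width: 0.277
grip_force: 42.3
```

```bash
python3 - <<'E'
from h import *
d=np.load('w3.npz')
# front of the pin shaft in this picture against the first carry (w3)
s=ctrl.sense();c=cam('wrist');im=snap('wrist')
a=d['im'][195:260,230:330].astype(float).mean(2);b=im[195:260,230:330].astype(float).mean(2)
for q in(a,b):
    print('pin tip row', 195+np.argmax(q[:,47:51].mean(1)<0.8*q[:8,47:51].mean()), 'grip top row',195+np.argmax(q[:,47]<75))
go(460+57.3,385.4-283.4,190,-.291)
go(518.9,102,190,-.291)
E
```

```text
pin tip row 214 grip top row 240
pin tip row 195 grip top row 195
t51.55 pos [459.1 384.6 194.3] yaw -0.294 F [-0.4 -0.7 -1.5] w 0.273 | offset [1.1461 2.1136 0.038 ] dr [ 0.0025  0.0025 -0.0032] rows>=5.8
t51.55 pos [459.1 384.6 194.3] yaw -0.294 F [-0.4 -0.7 -1.5] w 0.273 | offset [1.1588 2.1097 0.0379] dr [ 0.0025  0.0025 -0.0032] rows>=5.8
```

>>> arm_command([
  {"offset": [0.165, 0.3015, 0], "dr": [0, 0, 0], "hand": -1},
  {"offset": [0.165, 0.3015, 0], "dr": [0, 0, 0], "hand": -1},
  {"offset": [0.165, 0.3015, 0], "dr": [0, 0, 0], "hand": -1},
  {"offset": [0.165, 0.3015, 0], "dr": [0, 0, 0], "hand": -1},
  {"offset": [0.165, 0.3015, 0], "dr": [0, 0, 0], "hand": -1},
  {"offset": [0.165, 0.3015, 0], "dr": [0, 0, 0], "hand": -1},
  {"offset": [0.165, 0.3015, 0], "dr": [0, 0, 0], "hand": -1},
  {"offset": [0, 0, 0], "dr": [0, 0, 0], "hand": -1},
])

```text
time_s: 52.35
eef_pos: [519.3, 98.4, 194.5]
ee_rot: [0.001, 0.989, -0.149, -0.001]
force: [-1.1, 1.2, -1.3]
grip_width: 0.273
grip_force: 42.2
```

>>> arm_command([
  {"offset": [0, 0, 0.2], "dr": [0, 0, 0], "hand": -1},
  {"offset": [0, 0, 0.17], "dr": [0, 0, 0], "hand": -1},
  {"offset": [0, 0, 0], "dr": [0, 0, 0], "hand": -1},
  {"offset": [0, 0, 0], "dr": [0, 0, 0], "hand": -1},
  {"offset": [0, 0, 0], "dr": [0, 0, 0], "hand": -1},
])

```text
time_s: 52.85
eef_pos: [519.4, 102.6, 152.4]
ee_rot: [-0.0, 0.989, -0.146, 0.001]
force: [-0.0, 0.4, -0.4]
grip_width: 0.271
grip_force: 42.3
```

```bash
python3 - <<'E'
from h import *
go(518.3,102.1,115,-.291)
E
```

```text
t52.85 pos [519.4 102.6 152.4] yaw -0.293 F [-0.   0.4 -0.4] w 0.271 | offset [-0.0077  0.0071  0.3119] dr [-0.0005 -0.0015 -0.0026] rows>=0.7
```

Descend into the eyelets, foot to about z=47 (above the dock hole), then check.

>>> arm_command([
  {"offset": [-0.006, 0.006, 0.05], "dr": [0, 0, 0], "hand": -1},
  {"offset": [0, 0, 0.05], "dr": [0, 0, 0], "hand": -1},
  {"offset": [0, 0, 0], "dr": [0, 0, 0], "hand": -1},
  {"offset": [0, 0, 0.06], "dr": [0, 0, 0], "hand": -1},
  {"offset": [0, 0, 0.06], "dr": [0, 0, 0], "hand": -1},
  {"offset": [0, 0, 0.05], "dr": [0, 0, 0], "hand": -1},
  {"offset": [0, 0, 0], "dr": [0, 0, 0], "hand": -1},
  {"offset": [0, 0, 0], "dr": [0, 0, 0], "hand": -1},
])

```text
time_s: 53.65
eef_pos: [518.2, 101.9, 119.2]
ee_rot: [0.0, 0.989, -0.146, -0.0]
force: [-0.3, -0.6, -0.7]
grip_width: 0.279
grip_force: 42.3
```

```bash
python3 - <<'E'
from h import *
go(518.3,102.1,78.1,-.291)
E
```

```text
t53.65 pos [518.2 101.9 119.2] yaw -0.293 F [-0.3 -0.6 -0.7] w 0.279 | offset [ 0.0004 -0.002   0.3421] dr [ 0.      0.0001 -0.0031] rows>=0.8
```

>>> arm_command([
  {"offset": [0, -0.001, 0.05], "dr": [0, 0, 0], "hand": -1},
  {"offset": [0, 0, 0.05], "dr": [0, 0, 0], "hand": -1},
  {"offset": [0, 0, 0.05], "dr": [0, 0, 0], "hand": -1},
  {"offset": [0, 0, 0.05], "dr": [0, 0, 0], "hand": -1},
  {"offset": [0, 0, 0], "dr": [0, 0, 0], "hand": -1},
  {"offset": [0, 0, 0], "dr": [0, 0, 0], "hand": -1},
])

```text
time_s: 54.25
eef_pos: [518.2, 102.0, 95.1]
ee_rot: [0.0, 0.989, -0.146, -0.0]
force: [-0.5, -0.7, -0.1]
grip_width: 0.277
grip_force: 42.3
```

Foot is at about z=27, inside the dock hole, with no contact force. Continue down to the collar.

>>> arm_command([
  {"offset": [0, 0, 0.05], "dr": [0, 0, 0], "hand": -1},
  {"offset": [0, 0, 0.05], "dr": [0, 0, 0], "hand": -1},
  {"offset": [0, 0, 0.025], "dr": [0, 0, 0], "hand": -1},
  {"offset": [0, 0, 0], "dr": [0, 0, 0], "hand": -1},
  {"offset": [0, 0, 0.015], "dr": [0, 0, 0], "hand": -1},
  {"offset": [0, 0, 0], "dr": [0, 0, 0], "hand": -1},
  {"offset": [0, 0, 0], "dr": [0, 0, 0], "hand": -1},
])

```text
time_s: 54.95
eef_pos: [518.2, 102.0, 78.5]
ee_rot: [-0.0, 0.989, -0.146, 0.0]
force: [-0.3, 0.1, -0.0]
grip_width: 0.272
grip_force: 42.3
```

>>> arm_command([
  {"offset": [0, 0, 0.008], "dr": [0, 0, 0], "hand": -1},
  {"offset": [0, 0, 0], "dr": [0, 0, 0], "hand": -1},
  {"offset": [0, 0, 0], "dr": [0, 0, 0], "hand": -1},
])

```text
time_s: 55.25
eef_pos: [518.4, 102.0, 78.1]
ee_rot: [-0.0, 0.989, -0.146, 0.0]
force: [-2.1, 1.0, 4.9]
grip_width: 0.278
grip_force: 43.1
```

>>> arm_command([
  {"offset": [0, 0, 0], "dr": [0, 0, 0], "hand": 1},
  {"offset": [0, 0, 0], "dr": [0, 0, 0], "hand": 1},
  {"offset": [0, 0, 0], "dr": [0, 0, 0], "hand": 1},
  {"offset": [0, 0, 0], "dr": [0, 0, 0], "hand": 1},
  {"offset": [0, 0, 0], "dr": [0, 0, 0], "hand": 1},
  {"offset": [0, 0, 0], "dr": [0, 0, 0], "hand": 1},
])

```text
time_s: 55.85
eef_pos: [518.2, 102.0, 77.4]
ee_rot: [-0.0, 0.989, -0.146, -0.0]
force: [-0.1, -0.6, -0.9]
grip_width: 0.999
grip_force: 0.0
```

>>> arm_command([
  {"offset": [0, 0, -0.1], "dr": [0, 0, 0], "hand": 1},
  {"offset": [0, 0, -0.3], "dr": [0, 0, 0], "hand": 1},
  {"offset": [0, 0, -0.4], "dr": [0, 0, 0], "hand": 1},
  {"offset": [0, 0, -0.4], "dr": [0, 0, 0], "hand": 1},
  {"offset": [-0.3, 0, 0], "dr": [0, 0, 0], "hand": 1},
  {"offset": [-0.3, 0, 0], "dr": [0, 0, 0], "hand": 1},
  {"offset": [0, 0, 0], "dr": [0, 0, 0], "hand": 1},
  {"offset": [0, 0, 0], "dr": [0, 0, 0], "hand": 1},
])

```text
time_s: 56.65
eef_pos: [449.3, 123.0, 222.5]
ee_rot: [-0.0, 0.989, -0.146, 0.001]
force: [1.0, 0.1, -0.3]
grip_width: 0.999
grip_force: 0.0
```

```bash
python3 - <<'E'
from h import *
im=snap('wrist');a=snap('scene')
cv2.imwrite('pics/end.png',np.hstack([cv2.resize(im[:300,100:500],(400,300)),cv2.resize(a[130:330,180:447],(400,300),interpolation=2)])[:,:,::-1])
E
```

```text
(no output)
```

View pics/end.png

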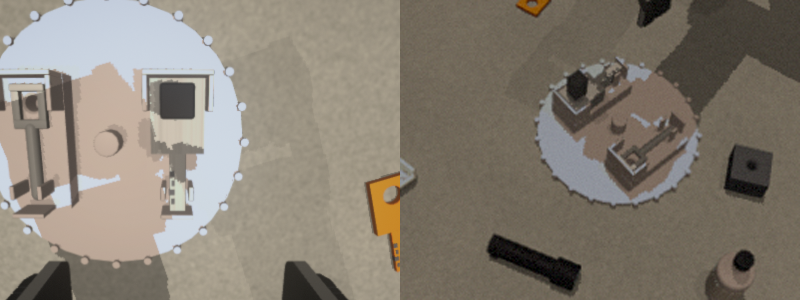

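The pin stands upright through the stack at (177,100); contact at 78.1 mm matches the collar stop. The opener, flashlight and soap are where they were, and the gripper is clear.

```bash
python3 -c "
from rig import ctrl
print(ctrl.finish_job())"
```

```text
the job is handed in; nothing more can be done
None
```

The job is done and handed in: all four keys are stacked flat in the free dock with the pin home through their eyelets, the opener was left alone, and the run took about 57 s of the 210 s (one key needed a second grasp).

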